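Stow the spindle kit and seat the drawer

ROBOT

A 6-joint arm with a two-finger parallel gripper is mounted at the origin on the work surface. World frame = base frame: x ahead of the robot, y to its left, z up, the work surface at z = 0. Lengths are in m, angles in rad, forces in N, time in s.
With the tool pointing down it reaches from about 0.225 to 0.875 m from the base axis. Payload 3.4 kg.
Tool frame: the origin (TCP) lies between the finger pads; the fingertips stand 17 mm ahead of it and the grasp point (between the pads) lies 2 mm behind it; y points along the fingers, z is the direction in which the jaws open and shut, and the axes are right-handed (so a half turn about y gives the same grasp; the last joint's range is limited). The gripper opens to 85 mm and grips with 20 to 120 N. Pads are 22 mm wide; open, the fingers measure 114 mm over their backs; the gripper's body (76 mm by 85 mm) begins 54 mm behind the grasp point. The pads swing forward as they close: fully open they stand 13 mm farther back than shut.
Start: joints at [1.221, 0.276, 1.505, -0, 1.361, -0.121], TCP at [0.13, 0.56, 0.248] pointing down, gripper open.
Joint ranges: [-2.89, 2.89], [-0.75, 2.08], [0.22, 2.7], [-1.18, 4.32], [0.11, 2.71], [-2.7, 2.7]. Speed limits (rad/s): [2.57, 2.57, 3.14, 3.14, 3.14, 3.14].

INTERFACE

Orientations are given as a unit quaternion [w, x, y, z].
In Python, from rig import manip, get_image, camera_model, sign_off, spot_in, silhouettes, spot_point gives the robot as it stands.
- The arm moves only by the tool jog_arm, never from a script. Its argument "targets" is a list of rows, each a list of 3 entries, a list of its own where there are three numbers: the finger opening in m, from 0 to 0.0854, then the shift along the world's x, y, z in m, then the turn about the world's z in rad. In form: [[claw, [x, y, z], spin], ...]. A call has 1 to 10 rows; each row shifts and turns the commanded pose from where the row before left it; what a row does not reach is not made up. A row lasts 1/8 s, in which the tool goes at most 62.5 mm and 10.7 degrees, less where a joint would pass 70% of its speed; a pose out of reach is approached as far as the arm can. A call with a gripper value outside its range is refused whole. The fingers move at their own pace and stop on an object; "force" is the grip in N (left out, the last holds). Time passes only in rows, so rows that do not move let the fingers close. It gives the time, the measured TCP pose, the force and the opening at its end, in the units of the state.
- manip.get_state(): the state, without advancing time (a new reading comes with each control period).
- get_image(name): name is "scene" or "top"; returns (picture, depth): 400x640x3 uint8, red, green, blue; 400x640 float32, m along the optical axis (not along the pixel's ray), 0 where there is no reading.
- camera_model(name): a dict with "mtx" (3x3 intrinsics, pixels), "distortion" ([k1, k2, p1, p2, k3] as OpenCV has them; the pictures are not rectified), "world_from_camera" (4x4, takes a point from camera to world coordinates). Camera axes: x right, y up, looking along -z (the intrinsics and any distortion apply to the point x, -y, -z); pixel columns grow to the right and rows downward; lengths in m; the calibration is good to about 2 mm. A picture is of the moment at which its call begins. camera_model takes no time and is no camera call.
- sign_off(): hands the job in, once; it reports no verdict.
Trained networks look in the newest picture that a camera, given by its name, has taken for a name from the list of things; names that differ only in an ending like _2 or _b are one class to them, and where a whole thing is asked for, a point or a joint stands for the part that bears it (a point fixed in the world has none). Each returns a list of dicts, best first, with "score" (0 to 1); they miss things now and then, are a little off and sometimes report something else, mostly with a low value. They report only what shows in the picture. A call takes as long as a camera call. They do not tell look-alikes from the thing itself.
- spot_in(name, camera): "position" ([column, row] in pixels, amid what is visible of it).
- silhouettes(name, camera): "mask" (400x640 bool, what is visible of it) and "position" ([column, row] in pixels, amid what is visible of it).
- spot_point(name, camera): "position" ([column, row] in pixels: a listed point, or the origin of a listed thing).
The state is a dict: "clock": time; "qpos": joint angles; "qd": joint speeds; "effort": joint torques, N m; "position": TCP position; "ee_rot": TCP orientation; "contact_force": force on the tool from outside, world axes, zero at the start; "moment": the same for the moment, N m; "width": finger opening in m.
Only numpy, scipy, OpenCV 4.12 (cv2) and the standard library are available. Lean on these libraries where they do the work, as an engineer would, in place of code of your own. Each camera call takes 0.05 s, during which the arm holds its last target.

TASK

Pull the kit drawer, which stands ajar, nearly all the way out by its handle and put the spindle kit away in it: stand each steel parallel plate on its edge fully down in a slot of the white rack of its own, and slide the spacer rings over the upright shaft, widest at the bottom and narrowest on top. When every plate and ring on the bench is in, push the drawer fully home until its detent seats, and leave the spindle, the grease jar and the carton alone.

Things in the scene. Friction and masses are not known exactly. Their poses are not given: they have to be found in the camera images.
- ring_a: flat bearing spacer ring of plain steel, the widest of up to four (told apart by outside diameter): outside diameter 66 mm, hole 27 mm, 14 mm high; starts lying flat on the bench to the robot's right. Origin: centre of its underside, z = ring axis, up. May be absent (None).
- ring_b: flat bearing spacer ring of plain steel, the second widest of up to four (told apart by outside diameter): outside diameter 58 mm, hole 27 mm, 14 mm high; starts lying flat on the bench to the robot's right. Origin: centre of its underside, z = ring axis, up. May be absent (None).
- ring_c: flat bearing spacer ring of plain steel, the second narrowest of up to four (told apart by outside diameter): outside diameter 50 mm, hole 27 mm, 14 mm high; starts lying flat on the bench to the robot's right. Origin: centre of its underside, z = ring axis, up. May be absent (None).
- ring_d: flat bearing spacer ring of plain steel, the narrowest of up to four (told apart by outside diameter): outside diameter 42 mm, hole 27 mm, 14 mm high; starts lying flat on the bench to the robot's right. Origin: centre of its underside, z = ring axis, up. May be absent (None).
- plate_a: setting parallel: plain steel plate 110 mm long (its x), 16 mm thick (its y), 45 mm high (its z), about 0.45 kg, standing on its long narrow edge on the bench to the robot's left, to be pinched across its thickness from above. Both are alike; either fits either slot, either way round. Origin: centre of its underside. May be absent (None).
- plate_b: setting parallel: plain steel plate 110 mm long (its x), 16 mm thick (its y), 45 mm high (its z), about 0.45 kg, standing on its long narrow edge on the bench to the robot's left, to be pinched across its thickness from above. Both are alike; either fits either slot, either way round. Origin: centre of its underside. May be absent (None).
- cabinet: low grey steel cabinet, fixed, 203 mm deep (x), 290 mm wide (y), 105 mm high; origin: centre of its underside. Its front faces the robot (its -x); it may stand turned by up to 0.1 rad. The drawer opening's ceiling is at z 0.093. The drawer slides along the cabinet's x and its contents share the cabinet's axes.
- kit_drawer (a joint): how far the drawer is out (m): 0 = fully home, 0.17 = end of travel; starts 0.03 to 0.09; at 0.145 or more its contents are clear of the cabinet. It stays where it is left (2 N friction). A sprung detent resists at about 10 to 5 mm out (some 10 N to pass); inside 4 mm it pulls the drawer home. White front, top edge at world z 0.092; floor at z 0.022; side walls' top at z 0.083.
- handle (a point): centre of the steel bar handle on the drawer's front: bar 11 mm thick, 120 mm long along the cabinet's y, 35 mm out from the front, at world z 0.067; moves with the drawer. 29 mm of free gap between bar and front: it can be pinched from above across the bar and pulled (cabinet's -x), or pushed (+x) with closed fingers from the robot's side.
- mandrel (a point): foot of the upright steel shaft in the right half of the drawer, on its floor: 22 mm in diameter, 62 mm tall, the top 8 mm tapering to 12 mm diameter; z up. A ring right down has its origin here; each ring above it is 14 mm higher. 59 mm from the right side wall, 67 mm from the inside of the front, 90 mm from slot_right. Moves with the drawer.
- slot_right (a point): centre of the floor of the right-hand slot (nearer the shaft) in the white rack (130 x 122 mm, top at world z 0.044) in the drawer's left half. Slot 112.5 mm long along the cabinet's x, 18.5 mm wide along y, 18 mm deep, mouth chamfered 3 mm. A plate right down has its origin here and stands 27 mm above the rack. x along the slot, z up. Moves with the drawer.
- slot_left (a point): the same for the left-hand slot, 60 mm further left (cabinet's +y); 39 mm from its centre to the drawer's left wall.
- spindle: bystander: turned steel spindle standing upright, 60 mm in diameter at the foot, 140 mm tall; origin: centre of its foot. Leave alone.
- grease_jar: bystander: white plastic jar, 66 mm in diameter, 75 mm tall; origin: centre of its underside. Leave alone.
- carton: bystander: blue carton with a paper band, 90 x 70 x 50 mm; origin: centre of its underside. Leave alone.
Mind the look-alikes: they are no part of the job. What is shaped like the ring_b but green or yellow is not meant.

How it is judged:
On the way, in this order (a step that is already met when the one before it is completed fails the run):
1. the drawer is pulled out (value of joint kit_drawer above 0.12 m), for 0.2 s.
2. every plate is down in a slot and every ring is on the shaft, widest at the bottom, with the drawer still out (horizontal distance between each of ring_a, ring_b, ring_c, ring_d and mandrel below 0.006 m and z of ring_a in the frame of mandrel between -0.004 and 0.046 m and angle between each of ring_a, ring_b, ring_c, ring_d, plate_a, plate_b's own z axis and vertical below 0.12 rad and z of ring_b in the frame of mandrel between -0.004 and 0.046 m and z of ring_c in the frame of mandrel between -0.004 and 0.046 m and z of ring_d in the frame of mandrel between -0.004 and 0.046 m and z of each of ring_b, ring_c, ring_d in the frame of ring_a above 0.008 m and z of each of ring_c, ring_d in the frame of ring_b above 0.008 m and z of ring_d in the frame of ring_c above 0.008 m and ((horizontal distance between plate_a and slot_left below 0.005 m and z of plate_a in the frame of slot_left between -0.004 and 0.004 m and angle between the x axis of plate_a and the x axis of slot_left, either way round below 0.08 rad) or (horizontal distance between plate_a and slot_right below 0.005 m and z of plate_a in the frame of slot_right between -0.004 and 0.004 m and angle between the x axis of plate_a and the x axis of slot_right, either way round below 0.08 rad)) and ((horizontal distance between plate_b and slot_left below 0.005 m and z of plate_b in the frame of slot_left between -0.004 and 0.004 m and angle between the x axis of plate_b and the x axis of slot_left, either way round below 0.08 rad) or (horizontal distance between plate_b and slot_right below 0.005 m and z of plate_b in the frame of slot_right between -0.004 and 0.004 m and angle between the x axis of plate_b and the x axis of slot_right, either way round below 0.08 rad)) and value of joint kit_drawer above 0.05 m), for 0.2 s.
3. the drawer is pushed home past its detent (value of joint kit_drawer below 0.003 m), for 0.2 s.
At the end, for the whole second after the job is handed in: Drawer within 3 mm of home; each plate down in a slot (5 mm of its centre, 4 mm of its floor, 0.08 rad along it, 0.12 rad upright); each ring level (0.12 rad) on the shaft (6 mm of its axis, underside at most 46 mm above its foot), every wider ring below every narrower one (horizontal distance between each of ring_a, ring_b, ring_c, ring_d and mandrel below 0.006 m and z of ring_a in the frame of mandrel between -0.004 and 0.046 m and angle between each of ring_a, ring_b, ring_c, ring_d, plate_a, plate_b's own z axis and vertical below 0.12 rad and z of ring_b in the frame of mandrel between -0.004 and 0.046 m and z of ring_c in the frame of mandrel between -0.004 and 0.046 m and z of ring_d in the frame of mandrel between -0.004 and 0.046 m and z of each of ring_b, ring_c, ring_d in the frame of ring_a above 0.008 m and z of each of ring_c, ring_d in the frame of ring_b above 0.008 m and z of ring_d in the frame of ring_c above 0.008 m and ((horizontal distance between plate_a and slot_left below 0.005 m and z of plate_a in the frame of slot_left between -0.004 and 0.004 m and angle between the x axis of plate_a and the x axis of slot_left, either way round below 0.08 rad) or (horizontal distance between plate_a and slot_right below 0.005 m and z of plate_a in the frame of slot_right between -0.004 and 0.004 m and angle between the x axis of plate_a and the x axis of slot_right, either way round below 0.08 rad)) and ((horizontal distance between plate_b and slot_left below 0.005 m and z of plate_b in the frame of slot_left between -0.004 and 0.004 m and angle between the x axis of plate_b and the x axis of slot_left, either way round below 0.08 rad) or (horizontal distance between plate_b and slot_right below 0.005 m and z of plate_b in the frame of slot_right between -0.004 and 0.004 m and angle between the x axis of plate_b and the x axis of slot_right, either way round below 0.08 rad)) and value of joint kit_drawer below 0.003 m); the robot touches nothing.
It fails at once if the spindle is pushed more than 30 mm or tipped over (distance of spindle from where it was at the start of the episode above 0.03 m or angle between spindle's own z axis and vertical above 0.5 rad).
It fails at once if the grease jar is pushed more than 30 mm or tipped over (distance of grease_jar from where it was at the start of the episode above 0.03 m or angle between grease_jar's own z axis and vertical above 0.5 rad).
It fails at once if the carton is pushed more than 30 mm or tipped over (distance of carton from where it was at the start of the episode above 0.03 m or angle between carton's own z axis and vertical above 0.5 rad).
Of ring_a, ring_b, ring_c, ring_d only 3 to 4 are there at a start; the rules pass over those that are not, and their reading is None.
Of plate_a, plate_b only 1 to 2 are there at a start; the rules pass over those that are not, and their reading is None.
At some moment in a run one of ring_a, ring_b, ring_c, ring_d may be knocked a few centimetres aside while the robot is not near it.
It also fails if it takes over 208 s, if anything falls off the work surface, if the arm or the gripper's body presses on something with over 40 N, if the wrist force passes 120 N, or if a joint passes its speed limit or range.

## Working session

There is one attempt and no reset: what is moved stays moved. The work goes in short steps, Python scripts to look and compute and a tool call to move; the robot and the scene stay as the last step left them, time stands still between calls to the robot, and variables do not carry over. Pictures are saved under pics/ and viewed, and the job is handed in when it is done.

Besides the shell and the picture viewer there is one more tool, called by a JSON object that holds its "fn" and its "kwargs". jog_arm: Moves the arm, as the interface text tells. Its arguments: {"type":"object","properties":{"targets":{"type":"array","items":{"type":"array"}},"force":{"type":"number"}},"required":["targets"]}

```bash
ls; mkdir -p pics; python3 - <<'E'
from rig import *
import cv2,numpy as np
print(manip.get_state())
for n in("scene","top"):
    im,d=get_image(n); cv2.imwrite(f"pics/{n}0.png",im[:,:,::-1]); np.save(f"{n}_d.npy",d); np.save(f"{n}_i.npy",im)
    c=camera_model(n); print(n,c)
E
```

```text
pics
{'clock': 0.0, 'qpos': array([ 1.22099894e+00,  2.76544074e-01,  1.50614884e+00,  6.40005196e-05,
        1.36068621e+00, -1.21009908e-01]), 'qd': array([-8.79800703e-05,  4.25449844e-04, -5.01977735e-05,  3.99582051e-04,
        2.88549758e-03,  1.58720645e-03]), 'effort': array([ 4.34817230e-04, -4.16778123e+01, -2.45808452e+01,  2.92765990e-04,
        1.09553779e-02,  7.11799899e-07]), 'position': array([0.13022371, 0.55954251, 0.24746246]), 'ee_rot': array([-0.7018754 ,  0.70309346, -0.08088579,  0.08054813]), 'contact_force': array([0.5364643 , 0.49614013, 1.04269164]), 'moment': array([0.01726537, 0.04393569, 0.02640842]), 'width': 0.08530046805524215}
scene {'mtx': array([[493.96951649,   0.        , 319.59114173],
       [  0.        , 493.96951649, 199.27454681],
       [  0.        ,   0.        ,   1.        ]]), 'distortion': array([0.01691104, 0.        , 0.        , 0.        , 0.        ]), 'world_from_camera': array([[ 0.90233821, -0.33015643,  0.27709651,  0.93818427],
       [ 0.43078347,  0.71245647, -0.55392362, -0.70539352],
       [-0.01453775,  0.61919505,  0.78510263,  1.05953859],
       [ 0.        ,  0.        ,  0.        ,  1.        ]])}
top {'mtx': array([[383.65309174,   0.        , 314.88217577],
       [  0.        , 383.65309174, 201.37019863],
       [  0.        ,   0.        ,   1.        ]]), 'distortion': array([0.02729239, 0.        , 0.        , 0.        , 0.        ]), 'world_from_camera': array([[-0.00911984,  0.990421  , -0.13777909,  0.44005995],
       [-0.99967012, -0.00572188,  0.02503832, -0.00533253],
       [ 0.02401013,  0.13796199,  0.99014646,  1.02238965],
       [ 0.        ,  0.        ,  0.        ,  1.        ]])}
```

View pics/scene0.png

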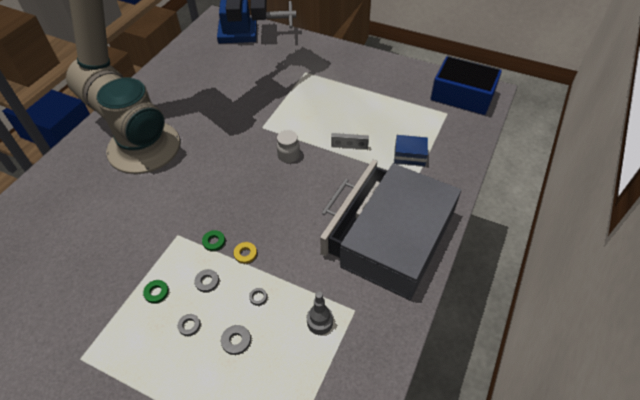

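View pics/top0.png

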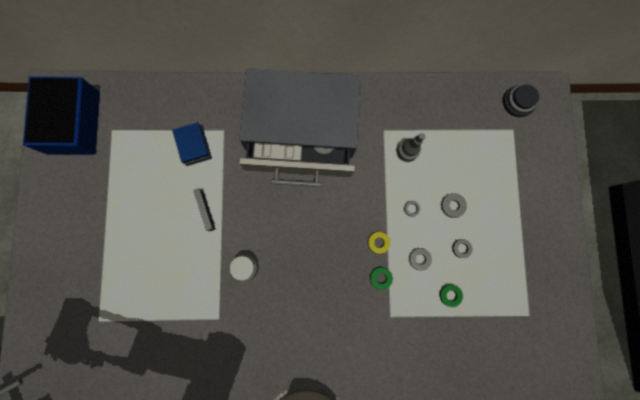

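```bash
cat > h.py <<'E'
from rig import *
import cv2,numpy as np
def ray(cam,px):
    c=camera_model(cam);p=cv2.undistortPoints(np.array(px,float).reshape(-1,1,2),c['mtx'],c['distortion']).reshape(-1,2)
    d=np.c_[p[:,0],-p[:,1],-np.ones(len(p))]; T=c['world_from_camera']
    return T[:3,3],d@T[:3,:3].T
def atz(cam,px,z):
    o,d=ray(cam,px); return o+d*((z-o[2])/d[:,2])[:,None]
def atd(cam,px,dep):
    o,d=ray(cam,px); return o+d*np.asarray(dep)[:,None]
def proj(cam,P):
    c=camera_model(cam);T=np.linalg.inv(c['world_from_camera']);p=np.atleast_2d(P)@T[:3,:3].T+T[:3,3]
    p=p*[1,-1,-1]
    return cv2.projectPoints(p,np.zeros(3),np.zeros(3),c['mtx'],c['distortion'])[0].reshape(-1,2)
def snap(cam,name):
    im,d=get_image(cam); cv2.imwrite(f"pics/{name}.png",im[:,:,::-1]); return im,d
def crop(im,u0,v0,u1,v1,s,name):
    cv2.imwrite(f"pics/{name}.png",cv2.resize(im[v0:v1,u0:u1,::-1],None,fx=s,fy=s,interpolation=cv2.INTER_CUBIC))
E
python3 - <<'E'
from h import *
for cam in("top","scene"):
  im,d=get_image(cam)
  for n in("ring_a","plate_a","handle","mandrel","slot_right","slot_left","cabinet","carton","grease_jar","spindle"):
    if n in("ring_a","plate_a","carton","grease_jar","spindle"):
        for r in silhouettes(n,cam):
            m=r["mask"]; ys,xs=np.nonzero(m)
            P=atd(cam,np.c_[xs,ys],d[ys,xs]); P=P[d[ys,xs]>0]
            print(cam,n,round(r["score"],2),np.round(r["position"]),m.sum(),"mean",P.mean(0).round(3),"zmax",P[:,2].max().round(3), "ext",np.ptp(P,axis=0).round(3), "col",im[m].mean(0).round())
    else:
        for r in spot_point(n,cam)[:3]:
            print(cam,n,round(r["score"],2),np.round(r["position"],1), atz(cam,[r["position"]],{'handle':.067,'mandrel':.022,'cabinet':0}.get(n,.026)).round(3))
E
```

```text
top ring_a 0.82 [454. 298.] 346 mean [ 0.335 -0.382  0.014] zmax 0.019 ext [0.06  0.064 0.022] col [41. 92. 48.]
top ring_a 0.79 [380. 280.] 384 mean [ 0.379 -0.199  0.012] zmax 0.02 ext [0.06  0.061 0.024] col [42. 92. 48.]
top ring_a 0.71 [455. 200.] 427 mean [ 0.568 -0.402  0.014] zmax 0.02 ext [0.067 0.065 0.022] col [ 99. 100.  94.]
top ring_a 0.69 [464. 250.] 186 mean [ 0.455 -0.417  0.014] zmax 0.02 ext [0.042 0.048 0.019] col [94. 95. 89.]
top ring_a 0.65 [426. 260.] 377 mean [ 0.427 -0.306  0.012] zmax 0.02 ext [0.057 0.063 0.022] col [107. 109. 102.]
top ring_a 0.61 [375. 237.] 319 mean [ 0.471 -0.196  0.013] zmax 0.019 ext [0.055 0.057 0.021] col [138. 131.  39.]
top ring_a 0.41 [416. 212.] 103 mean [ 0.558 -0.292  0.014] zmax 0.018 ext [0.035 0.041 0.019] col [104. 105.  99.]
top plate_a 0.84 [203. 211.] 364 mean [0.553 0.252 0.037] zmax 0.051 ext [0.104 0.043 0.051] col [78. 79. 75.]
top plate_a 0.66 [457. 203.] 414 mean [ 0.568 -0.401  0.014] zmax 0.02 ext [0.06  0.065 0.018] col [98. 99. 93.]
top plate_a 0.54 [410. 147.] 535 mean [ 0.712 -0.278  0.06 ] zmax 0.143 ext [
[... 1785 characters left out ...]
ol [46. 99. 53.]
scene ring_a 0.55 [253. 293.] 226 mean [ 0.561 -0.287  0.009] zmax 0.02 ext [0.047 0.047 0.024] col [115. 113. 111.]
scene plate_a 0.95 [349. 144.] 538 mean [0.558 0.256 0.028] zmax 0.051 ext [0.124 0.092 0.054] col [89. 87. 85.]
scene handle 0.79 [336.8 193.3] [[0.62  0.031 0.067]]
scene cabinet 0.55 [397.2 236.4] [[0.798 0.016 0.   ]]
scene carton 0.75 [410. 148.] 942 mean [0.736 0.283 0.04 ] zmax 0.056 ext [0.105 0.14  0.059] col [49. 62. 88.]
scene grease_jar 0.28 [349. 209.] 2400 mean [0.666 0.005 0.063] zmax 0.107 ext [0.127 0.36  0.112] col [84. 82. 80.]
scene spindle 0.55 [319. 316.] 754 mean [ 0.724 -0.291  0.06 ] zmax 0.142 ext [0.069 0.096 0.148] col [75. 74. 73.]
```

```bash
cat > hd.py <<'E'
from h import *
def cloud(cam):
    im,d=get_image(cam); ys,xs=np.nonzero(d>0); P=atd(cam,np.c_[xs,ys],d[ys,xs]); return P,im,d
if __name__=="__main__":
  for cam in("top","scene"):
    P,im,d=cloud(cam)
    m=(np.abs(P[:,0]-.62)<.03)&(np.abs(P[:,1]-.02)<.07)&(P[:,2]>.055)&(P[:,2]<.08)
    H=P[m]; print(cam,"handle pts",m.sum(),H.mean(0).round(4),"med",np.median(H,0).round(4))
    # cabinet top
    m=(np.abs(P[:,2]-.105)<.006)&(P[:,0]>.6)&(np.abs(P[:,1])<.2)
    C=P[m]; r=cv2.minAreaRect((C[:,:2]*1000).astype(np.float32)); print("cab top",m.sum(),r,C[:,2].mean())
    r=cv2.minAreaRect((H[:,:2]*1000).astype(np.float32)); print("handle rect",r)
    m=(np.abs(P[:,2]-.092)<.006)&(P[:,0]>.58)&(P[:,0]<.7)&(np.abs(P[:,1])<.2)
    F=P[m]; l=cv2.fitLine((F[:,:2]).astype(np.float32),cv2.DIST_HUBER,0,.001,.001).ravel(); print("front",m.sum(),F.mean(0).round(4),F.min(0).round(3),F.max(0).round(3),"yaw",np.arctan2(-l[0],l[1])if l[1]>0 else np.arctan2(l[0],-l[1]))
E
python3 hd.py; python3 - <<'E'
from h import *
im=np.load("top_i.npy");crop(im,230,60,370,200,5,"top_dr")
im=np.load("scene_i.npy");crop(im,130,220,340,370,4,"sc_rings")
E
```

```text
top handle pts 278 [0.6233 0.0171 0.071 ] med [0.6215 0.0153 0.0711]
cab top 8472 ((805.2646484375, 4.99346923828125), (291.65155029296875, 191.97816467285156), 85.89191436767578) 0.10501719676500534
handle rect ((630.564208984375, 18.912609100341797), (128.49095153808594, 37.36310577392578), 89.69239044189453)
front 726 [0.6622 0.0167 0.0917] [ 0.645 -0.125  0.086] [0.68  0.158 0.098] yaw -0.068521336
scene handle pts 228 [0.6239 0.0161 0.0702] med [0.6223 0.015  0.0701]
cab top 8047 ((964.253173828125, -0.6598358154296875), (395.62957763671875, 525.977294921875), 89.69158935546875) 0.10434949492854444
handle rect ((630.3630981445312, 18.38249969482422), (127.10433197021484, 33.210205078125), 86.57213592529297)
front 589 [0.6623 0.0069 0.0908] [ 0.646 -0.129  0.086] [0.7   0.159 0.097] yaw -0.06753273
```

View pics/top_dr.png

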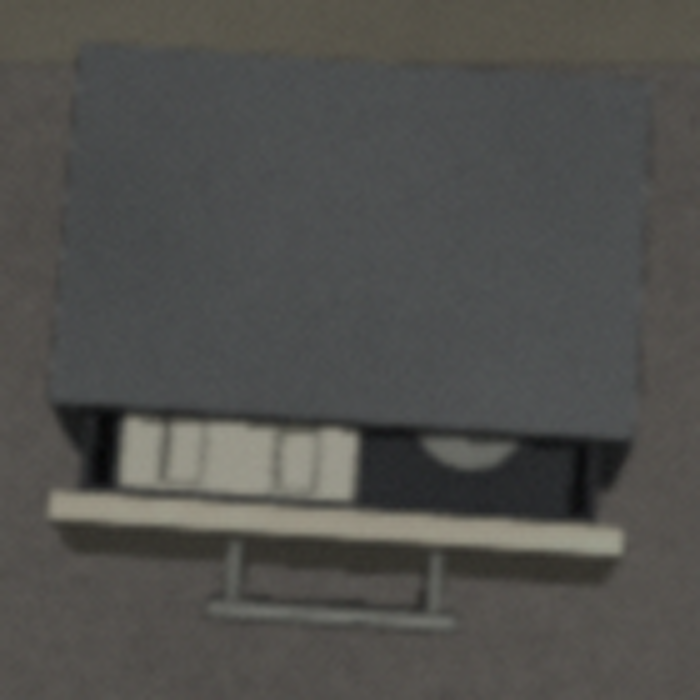

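View pics/sc_rings.png

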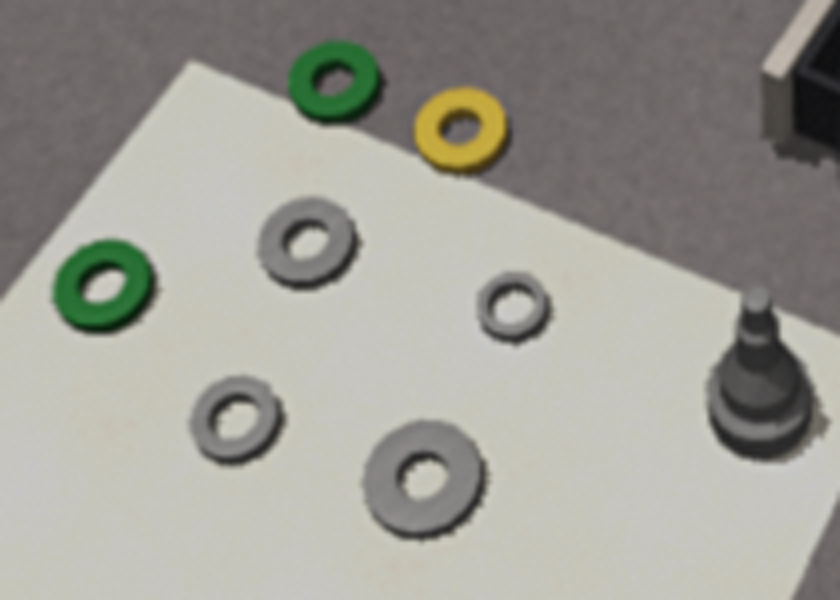

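```bash
python3 - <<'E'
from h import *
from scipy.spatial.transform import Rotation as R
s=manip.get_state(); q=s['ee_rot']; print(R.from_quat(np.r_[q[1:],q[0]]).as_matrix().round(3))
yaw=-.068; cx=np.array([np.cos(yaw),np.sin(yaw)]);cy=np.array([-np.sin(yaw),np.cos(yaw)])
for cam in("top","scene"):
    d=np.load(cam+"_d.npy"); ys,xs=np.nonzero(d>0);P=atd(cam,np.c_[xs,ys],d[ys,xs])
    o=np.array([.62,.02]); a=(P[:,:2]-o)@cx;b=(P[:,:2]-o)@cy;z=P[:,2]
    m=(a>-.03)&(a<.014)&(abs(b)<.09)&(z>.055)&(z<.08)
    for lo in(-.03,):
        print(cam,m.sum(),"a pct",np.percentile(a[m],[2,20,50,80,98]).round(4),"b",np.percentile(b[m],[1,50,99]).round(4),"z",np.percentile(z[m],[5,50,95]).round(4))
    m=(a>.01)&(a<.07)&(abs(b)<.16)&(z>.086)&(z<.096); print("front a",np.percentile(a[m],[2,50,98]).round(4),"b",np.percentile(b[m],[1,99]).round(4))
    m=(a>.05)&(a<.35)&(abs(b)<.17)&(z>.1)&(z<.11);print("cab a",np.percentile(a[m],[.5,99.5]).round(4),"b",np.percentile(b[m],[.5,99.5]).round(4))
    m=(a>.05)&(a<.09)&(b>.0)&(b<.12)&(z>.03)&(z<.055);print("rack",m.sum(),a[m].min() if m.sum() else 0)
E
```

```text
[[ 0.974  0.     0.227]
 [-0.227  0.     0.974]
 [-0.    -1.     0.   ]]
top 240 a pct [-0.0048 -0.0033 -0.      0.0038  0.0118] b [-0.063  -0.0023  0.0609] z [0.0674 0.0717 0.0748]
front a [0.0352 0.0422 0.0505] b [-0.1395  0.1384]
cab a [0.0909 0.2786] b [-0.1448  0.1413]
rack 298 0.06630790208239429
scene 200 a pct [-0.0052 -0.002   0.0014  0.0044  0.0126] b [-0.0647 -0.0042  0.0631] z [0.0659 0.0703 0.0739]
front a [0.0348 0.0432 0.0505] b [-0.1415  0.1377]
cab a [0.0912 0.2768] b [-0.1444  0.1428]
rack 238 0.0536284230251795
```

{"fn": "jog_arm", "kwargs": {"targets": [[0.03, [0.04, -0.045, 0], -0.141], [0.03, [0.04, -0.045, 0], -0.141], [0.03, [0.04, -0.045, 0], -0.141], [0.03, [0.04, -0.045, 0], -0.141], [0.03, [0.04, -0.045, 0], -0.141], [0.03, [0.04, -0.045, 0], -0.141], [0.03, [0.04, -0.045, 0], -0.141], [0.03, [0.04, -0.045, 0], -0.141], [0.03, [0.04, -0.045, 0], -0.141], [0.03, [0.04, -0.045, 0], -0.141]]}}

```text
clock: 2.55
position: [0.5316, 0.1084, 0.2486]
ee_rot: [-0.482, 0.481, -0.518, 0.518]
contact_force: [-0.2, 0.2, 0.5]
width: 0.0301
```

{"fn": "jog_arm", "kwargs": {"targets": [[0.03, [0.044, -0.045, -0.03], 0], [0.03, [0.0445, -0.0445, -0.03], 0], [0.03, [0, 0, -0.04], 0], [0.03, [0, 0, -0.03], 0], [0.03, [0, 0, -0.02], 0], [0.03, [0, 0, -0.02], 0], [0.03, [0, 0, 0], 0]]}}

```text
clock: 3.42
position: [0.6093, 0.0298, 0.0833]
ee_rot: [0.482, -0.483, 0.517, -0.516]
contact_force: [0.3, 0.8, 1.0]
width: 0.03
```

```bash
python3 - <<'E'
from h import *
im,d=get_image("scene");crop(im,270,120,430,260,5,"g1")
print(manip.get_state()['position'],manip.get_state()['contact_force'])
E
```

```text
[0.60951754 0.02979124 0.08427411] [ 0.62449344 -0.77411589  0.53176262]
```

View pics/g1.png

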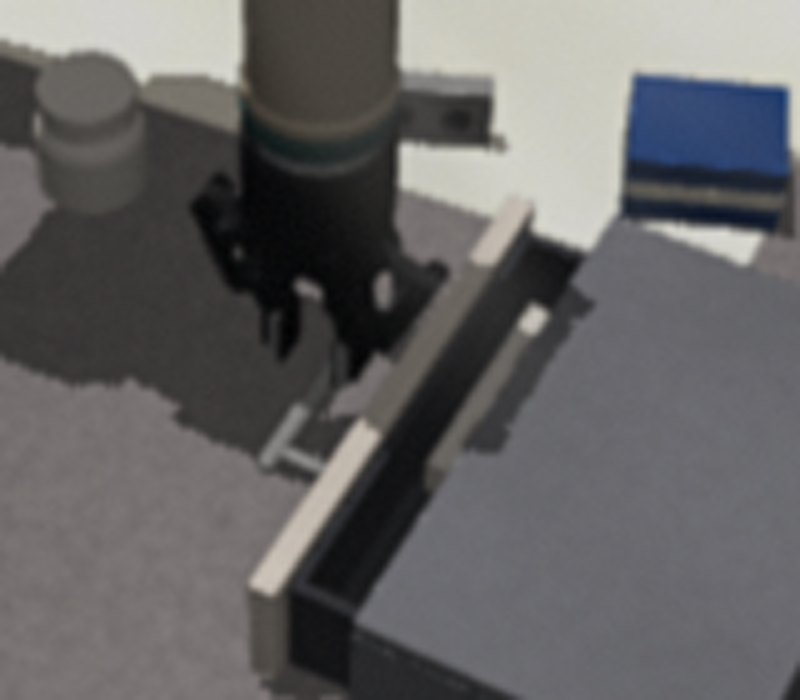

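{"fn": "jog_arm", "kwargs": {"targets": [[0.03, [0, 0, 0.03], 0], [0.03, [0.011, -0.01, 0], 0], [0.03, [0, 0, 0], 0]]}}

```text
clock: 3.85
position: [0.6219, 0.019, 0.1151]
ee_rot: [-0.483, 0.482, -0.516, 0.517]
contact_force: [-0.7, 0.8, 0.4]
width: 0.0301
```

{"fn": "jog_arm", "kwargs": {"targets": [[0.03, [-0.001, 0, -0.02], 0], [0.03, [0, 0, -0.015], 0], [0.03, [0, 0, -0.015], 0], [0.03, [0, 0, 0], 0], [0.0, [0, 0, 0], 0], [0.0, [0, 0, 0], 0], [0.0, [0, 0, 0], 0], [0.0, [0, 0, 0], 0]], "force": 40}}

```text
clock: 4.85
position: [0.6207, 0.0198, 0.065]
ee_rot: [-0.483, 0.482, -0.516, 0.517]
contact_force: [0.4, 0.4, 5.9]
width: 0.0094
```

{"fn": "jog_arm", "kwargs": {"targets": [[0.0, [-0.01, 0.0007, 0], 0], [0.0, [-0.01, 0.0007, 0], 0], [0.0, [-0.015, 0.001, 0], 0], [0.0, [-0.015, 0.001, 0], 0], [0.0, [-0.015, 0.001, 0], 0], [0.0, [-0.015, 0.001, 0], 0], [0.0, [-0.01, 0.0007, 0], 0], [0.0, [0, 0, 0], 0]]}}

```text
clock: 5.85
position: [0.5269, 0.0263, 0.0649]
ee_rot: [0.482, -0.484, 0.518, -0.516]
contact_force: [-2.0, 0.6, 10.2]
width: 0.0098
```

{"fn": "jog_arm", "kwargs": {"targets": [[0.0, [-0.01, 0.0007, 0], 0], [0.0, [-0.01, 0.0007, 0], 0], [0.0, [-0.004, 0.0003, 0], 0], [0.0, [0, 0, 0], 0]]}}

```text
clock: 6.35
position: [0.5041, 0.0279, 0.0649]
ee_rot: [0.482, -0.483, 0.517, -0.516]
contact_force: [-0.4, 0.5, 9.2]
width: 0.0092
```

```bash
python3 - <<'E'
from h import *
im,d=get_image("scene");crop(im,230,120,470,300,3,"g2")
print(manip.get_state()['position'],manip.get_state()['contact_force'])
E
```

```text
[0.50409967 0.02785053 0.06492489] [-0.03186778  0.38495618  9.56304338]
```

View pics/g2.png

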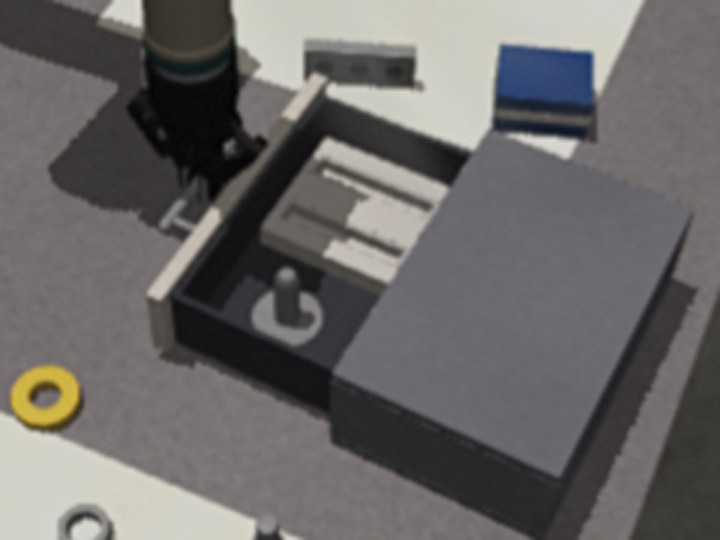

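{"fn": "jog_arm", "kwargs": {"targets": [[0.03, [0, 0, 0], 0], [0.03, [0, 0, 0], 0], [0.03, [0, 0, 0], 0], [0.03, [0, 0, 0.03], 0], [0.03, [0, 0, 0.05], 0], [0.03, [0, 0, 0.05], 0], [0.06, [-0.04, 0.04, 0.03], 0], [0.06, [-0.05, 0.04, 0], 0], [0.06, [-0.05, 0.04, 0], 0], [0.06, [0, 0, 0], 0]]}}

```text
clock: 7.65
position: [0.3653, 0.1464, 0.2235]
ee_rot: [0.484, -0.484, 0.516, -0.515]
contact_force: [1.4, -0.3, 0.1]
width: 0.0598
```

```bash
cat > meas.py <<'E'
from h import *
yaw=-.068; cx=np.array([np.cos(yaw),np.sin(yaw)]);cy=np.array([-np.sin(yaw),np.cos(yaw)])
out={}
for cam in("top","scene"):
    im,d=get_image(cam); ys,xs=np.nonzero(d>0);P=atd(cam,np.c_[xs,ys],d[ys,xs])
    crop(im,*((230,120,370,220) if cam=="top" else (230,120,470,300)),*((5,) if cam=="top" else (3,)),f"m_{cam}")
    o=np.array([.504,.027]); a=(P[:,:2]-o)@cx;b=(P[:,:2]-o)@cy;z=P[:,2]
    m=(a>-.02)&(a<.012)&(abs(b)<.09)&(z>.055)&(z<.08); print(cam,"bar a",np.percentile(a[m],[5,50,95]).round(4),"b",np.percentile(b[m],[1,99]).round(4))
    m=(a>.01)&(a<.07)&(abs(b)<.16)&(z>.086)&(z<.096); print(" front a",np.percentile(a[m],[2,50,98]).round(4),"b",np.percentile(b[m],[1,99]).round(4))
    l=cv2.fitLine(P[m][:,:2].astype(np.float32),cv2.DIST_HUBER,0,.001,.001).ravel(); print(" yaw",np.arctan(-l[0]/l[1]))
    m=(a>.05)&(a<.21)&(abs(b)<.14)&(z>.04)&(z<.049);print(" rack",m.sum(),np.percentile(a[m],[1,99]).round(4),np.percentile(b[m],[1,99]).round(4))
    m=(a>.09)&(a<.15)&(b<-.02)&(b>-.11)&(z>.074)&(z<.09);print(" shaft top",m.sum(),P[m].mean(0).round(4),a[m].mean(),b[m].mean())
    for n in("mandrel","slot_right","slot_left","handle"):
        for r in spot_point(n,cam)[:2]:
            w=atz(cam,[r["position"]],{'handle':.067,'mandrel':.022}.get(n,.026))[0]
            print(" ",n,round(r["score"],2),np.round(r["position"],1),w.round(4),"a,b",((w[:2]-o)@cx).round(4),((w[:2]-o)@cy).round(4))
E
python3 meas.py
```

```text
top bar a [0.0025 0.0068 0.0113] b [-0.0631  0.0633]
 front a [0.0426 0.0498 0.0574] b [-0.1387  0.1391]
 yaw -0.06877072
 rack 1716 [0.0711 0.2   ] [-0.124   0.1235]
 shaft top 56 [ 0.6286 -0.0465  0.0814] 0.12930307631958057 -0.06487036449739282
  mandrel 0.88 [321.1 181. ] [ 0.6338 -0.0476  0.022 ] a,b 0.1345 -0.0656
  slot_right 0.98 [289.5 175.9] [0.647  0.0359 0.026 ] a,b 0.1421 0.0186
  slot_left 0.82 [268.1 176.1] [0.6467 0.0923 0.026 ] a,b 0.138 0.0748
  slot_left 0.73 [248.9 269.6] [0.4044 0.139  0.026 ] a,b -0.107 0.105
  handle 0.89 [291.  224.2] [0.516  0.0305 0.067 ] a,b 0.0117 0.0043
scene bar a [0.0024 0.0081 0.0118] b [-0.0624  0.0643]
 front a [0.0421 0.0505 0.0576] b [-0.1406  0.1407]
 yaw -0.06813928
 rack 1414 [0.0609 0.1881] [-0.129   0.1278]
 shaft top 51 [ 0.6307 -0.0485  0.0801] 0.13153851912880432 -0.06670970205348674
  mandrel 0.87 [329.3 225.9] [ 0.6321 -0.0414  0.022 ] a,b 0.1324 -0.0595
  slot_right 0.83 [344.9 201.2] [0.6372 0.0462 0.026 ] a,b 0.1316 0.0282
  slot_right 0.49 [257.2 296.4] [ 0.5657 -0.2947  0.026 ] a,b 0.0834 -0.3167
  slot_left 0.83 [354.9 189.9] [0.6461 0.093  0.026 ] a,b 0.1373 0.0755
  slot_left 0.28 [410.4 154.9] [0.7392 0.2785 0.026 ] a,b 0.2176 0.2669
  handle 0.88 [300.6 178. ] [0.5112 0.0385 0.067 ] a,b 0.0064 0.012
  handle 0.56 [396.4 239.4] [ 0.8078 -0.0382  0.067 ] a,b 0.3075 -0.0445
```

View pics/m_top.png

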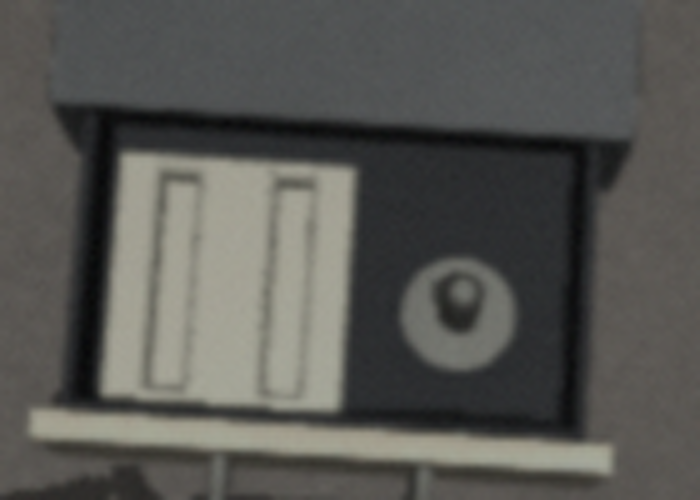

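```bash
python3 - <<'E'
from h import *
yaw=-.068; cx=np.array([np.cos(yaw),np.sin(yaw)]);cy=np.array([-np.sin(yaw),np.cos(yaw)])
t=np.linspace(0,2*np.pi,60)
def circ(c,r,z): return np.c_[c[0]+r*np.cos(t),c[1]+r*np.sin(t),np.full(60,z)]
print("top tip",atz("top",[[322.6,178.0]],.084).round(4),"disc",atz("top",[[321.8,182.8]],.022).round(4))
for cam,w in(("top",(295,155,350,210)),("scene",(295,190,360,240))):
    im,d=get_image(cam)
    u0,v0,u1,v1=w; s=10
    cr=cv2.resize(im[v0:v1,u0:u1,::-1],None,fx=s,fy=s,interpolation=cv2.INTER_CUBIC); cr=np.clip(cr.astype(float)*1.8,0,255).astype(np.uint8)
    for c,col in(((.631,-.047),(0,0,255)),):
        for r,z in((.006,.084),(.011,.076),(.011,.022),(.029,.022)):
            p=((proj(cam,circ(c,r,z))-[u0,v0]+.5)*s).astype(int); cv2.polylines(cr,[p],True,col,1)
    cv2.imwrite(f"pics/s_{cam}.png",cr)
    ys,xs=np.mgrid[v0:v1,u0:u1].reshape(2,-1); P=atd(cam,np.c_[xs,ys],d[ys,xs]); g=im[ys,xs].mean(1)
    m=(abs(P[:,2]-.022)<.008)&(g>70)&(np.hypot(P[:,0]-.631,P[:,1]+.047)<.04); print(cam,m.sum(),P[m].mean(0),cv2.minEnclosingCircle((P[m][:,:2]*1000).astype(np.float32)))
E
```

```text
top tip [[ 0.6293 -0.0488  0.084 ]] disc [[ 0.6289 -0.0494  0.022 ]]
top 327 [ 0.62817073 -0.04764511  0.02263449] ((630.198486328125, -48.004127502441406), 30.689701080322266)
scene 243 [ 0.6298204  -0.04606099  0.02191622] ((627.804443359375, -44.45588302612305), 33.27161407470703)
```

View pics/s_top.png

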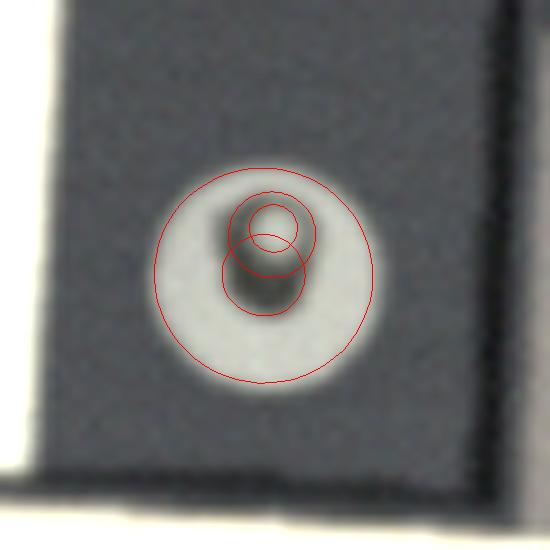

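View pics/s_scene.png

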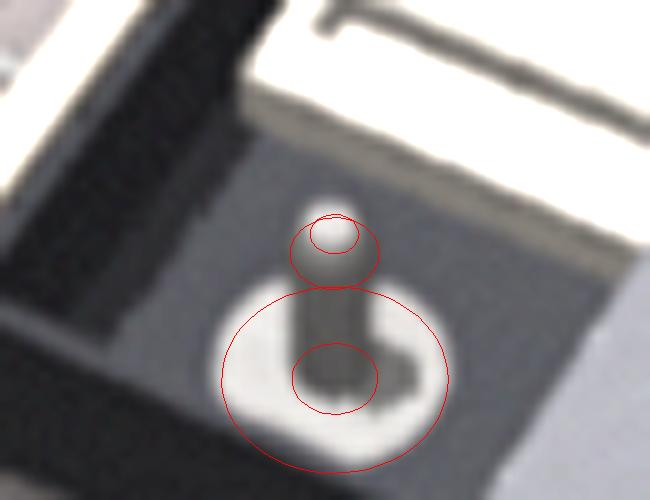

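```bash
cat > plate.py <<'E'
from h import *
yaw=-.068; cx=np.array([np.cos(yaw),np.sin(yaw)]);cy=np.array([-np.sin(yaw),np.cos(yaw)])
t=np.linspace(0,2*np.pi,60)
def box(c,th,L,W,z):
    e=np.array([np.cos(th),np.sin(th)]);f=np.array([-e[1],e[0]])
    return np.array([[*(c+sx*L/2*e+sy*W/2*f),z] for sx,sy in((1,1),(1,-1),(-1,-1),(-1,1))])
def show(cam,w,s,polys,name,gain=1.6):
    im,d=get_image(cam);u0,v0,u1,v1=w
    cr=cv2.resize(im[v0:v1,u0:u1,::-1],None,fx=s,fy=s,interpolation=cv2.INTER_CUBIC); cr=np.clip(cr.astype(float)*gain,0,255).astype(np.uint8)
    for P in polys: cv2.polylines(cr,[((proj(cam,P)-[u0,v0]+.5)*s).astype(int)],True,(0,0,255),1)
    cv2.imwrite(f"pics/{name}.png",cr)
if __name__=="__main__":
  for cam in("top","scene"):
    im,d=get_image(cam); ys,xs=np.nonzero(d>0);P=atd(cam,np.c_[xs,ys],d[ys,xs])
    m=(np.hypot(P[:,0]-.555,P[:,1]-.254)<.075)&(P[:,2]>.041)&(P[:,2]<.05)
    r=cv2.minAreaRect((P[m][:,:2]*1000).astype(np.float32)); Q=P[m][:,:2]; u,sv,vt=np.linalg.svd(Q-Q.mean(0)); print(cam,m.sum(),Q.mean(0).round(4),r,np.degrees(np.arctan(vt[0,1]/vt[0,0])))
E
python3 plate.py
```

```text
top 271 [0.5587 0.257 ] ((558.5477294921875, 257.34478759765625), (108.9346923828125, 16.828685760498047), 19.06901741027832) 18.797634710112717
scene 163 [0.559  0.2588] ((558.6558837890625, 256.5993957519531), (108.77410125732422, 23.952890396118164), 17.80124855041504) 18.371356089179958
```

```bash
python3 - <<'E'
from plate import *
c=np.array([.5587,.257]);P=[box(c,.326,.11,.016,.045)]
show("top",(170,170,240,250),8,P,"p_top");show("scene",(315,115,385,165),9,P,"p_sc")
a=cv2.imread("pics/p_top.png");b=cv2.imread("pics/p_sc.png")
h=max(a.shape[0],b.shape[0]);o=np.zeros((h,a.shape[1]+b.shape[1],3),np.uint8);o[:a.shape[0],:a.shape[1]]=a;o[:b.shape[0],a.shape[1]:]=b
cv2.imwrite("pics/p_both.png",cv2.resize(o,None,fx=.68,fy=.68))
E
```

```text
(no output)
```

View pics/p_both.png

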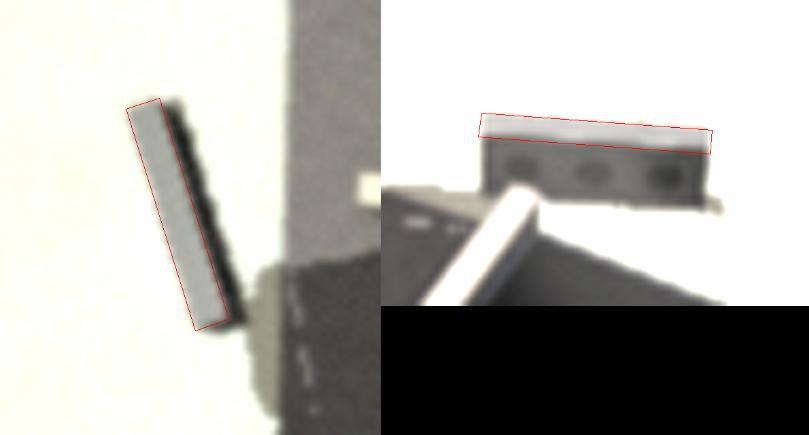

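{"fn": "jog_arm", "kwargs": {"targets": [[0.05, [0.03, 0.02, 0], -0.168], [0.05, [0.03, 0.02, 0], -0.168], [0.05, [0.03, 0.02, 0], -0.168], [0.05, [0.03, 0.02, 0], -0.168], [0.05, [0.03, 0.02, -0.02], -0.168], [0.05, [0.03, 0.01, -0.03], -0.168], [0.05, [0.013, 0, -0.04], -0.168], [0.05, [0, 0, 0], 0], [0.05, [0, 0, 0], 0]]}}

```text
clock: 9.57
position: [0.5621, 0.2549, 0.1348]
ee_rot: [0.116, -0.116, 0.698, -0.698]
contact_force: [0.1, -0.5, 0.7]
width: 0.0502
```

{"fn": "jog_arm", "kwargs": {"targets": [[0.05, [-0.004, 0.0015, -0.03], -0.005], [0.05, [0, 0, -0.03], 0], [0.05, [0, 0, -0.02], 0], [0.05, [0, 0, -0.011], 0], [0.05, [0, 0, 0], 0], [0.0, [0, 0, 0], 0], [0.0, [0, 0, 0], 0], [0.0, [0, 0, 0], 0], [0.0, [0, 0, 0], 0], [0.0, [0, 0, 0], 0]], "force": 60}}

```text
clock: 10.82
position: [0.5587, 0.2571, 0.0442]
ee_rot: [0.114, -0.112, 0.698, -0.698]
contact_force: [-1.6, 1.8, 6.1]
width: 0.015
```

```bash
cat > slots.py <<'E'
from plate import *
o=np.array([.504,.027])
def W(a,b): return o+a*cx+b*cy
import sys
a=float(sys.argv[1]);b=float(sys.argv[2])
Pl=[box(W(a,b),yaw,.1125,.0185,.044),box(W(a,b+.06),yaw,.1125,.0185,.044),box(W(a,b+.03),yaw,.13,.122,.044)]
print(W(a,b),W(a,b+.06))
show("top",(240,135,340,215),8,Pl,"sl_top",1.4);show("scene",(305,140,425,240),7,Pl,"sl_sc",1.1)
E
python3 slots.py .1355 .025
```

```text
[0.64088553 0.04273532] [0.64496239 0.10259665]
```

View pics/sl_top.png

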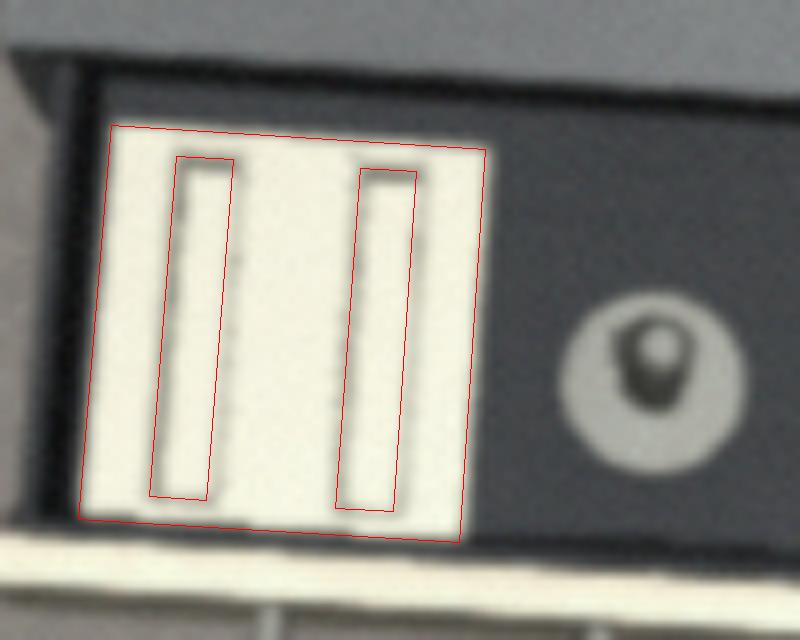

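View pics/sl_sc.png

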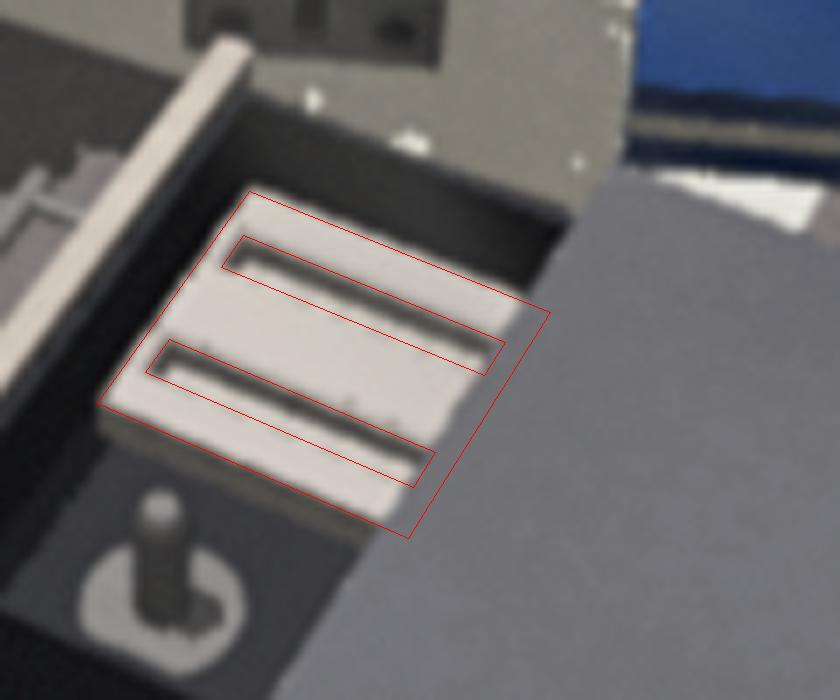

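{"fn": "jog_arm", "kwargs": {"targets": [[0.0, [0, 0, 0.03], 0], [0.0, [0, 0, 0.05], 0], [0.0, [0, 0, 0.055], 0], [0.0, [0.015, -0.035, 0.01], -0.08], [0.0, [0.015, -0.045, 0], -0.08], [0.0, [0.017, -0.045, 0], -0.08], [0.0, [0.017, -0.045, 0], -0.08], [0.0, [0.018, -0.045, 0], -0.069], [0.0, [0, 0, 0], 0], [0.0, [0, 0, 0], 0]]}}

```text
clock: 12.18
position: [0.6389, 0.041, 0.1862]
ee_rot: [-0.025, 0.023, 0.707, -0.707]
contact_force: [-0.4, -0.5, -5.8]
width: 0.0144
```

{"fn": "jog_arm", "kwargs": {"targets": [[0.0, [0.002, 0.001, -0.04], 0], [0.0, [0, 0, -0.04], 0], [0.0, [0, 0, 0], 0], [0.0, [0, 0, 0], 0]]}}

```text
clock: 12.68
position: [0.6428, 0.0431, 0.109]
ee_rot: [0.023, -0.024, -0.707, 0.707]
contact_force: [0.7, -0.4, -5.7]
width: 0.0141
```

```bash
python3 - <<'E'
from plate import *
p=manip.get_state()['position']; print(p)
z=p[2]-.0442
B=[box(p[:2],yaw,.11,.016,z),box(p[:2],yaw,.11,.016,z+.045)]
show("top",(240,135,340,215),8,B,"d_top",1.4);show("scene",(305,140,425,240),7,B,"d_sc",1.1)
E
```

```text
[0.64280104 0.04305004 0.1089598 ]
```

View pics/d_top.png

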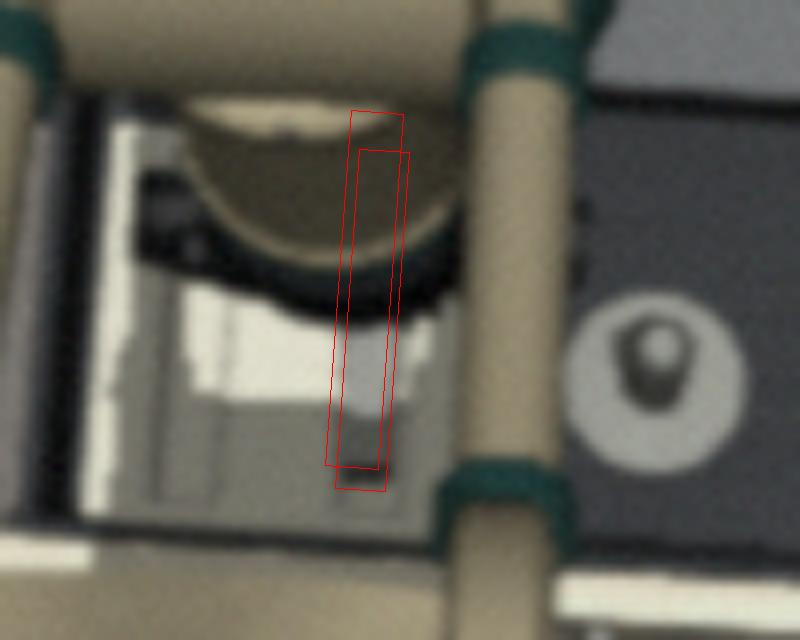

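View pics/d_sc.png

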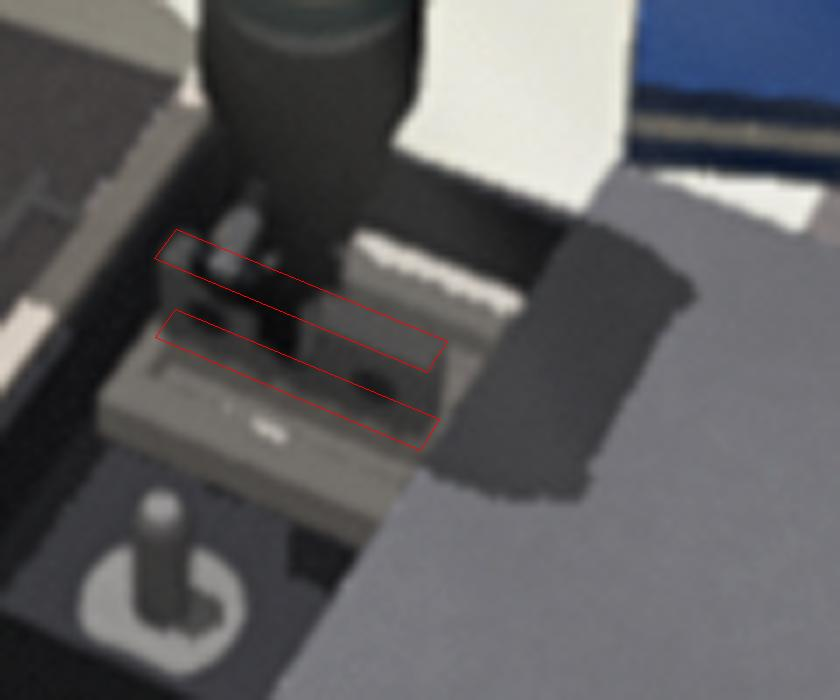

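{"fn": "jog_arm", "kwargs": {"targets": [[0.0, [-0.0015, -0.001, -0.008], 0], [0.0, [0, 0, -0.008], 0], [0.0, [0, 0, -0.003], 0], [0.0, [0, 0, -0.003], 0], [0.0, [0, 0, 0], 0]]}}

```text
clock: 13.4
position: [0.6424, 0.0411, 0.0884]
ee_rot: [0.022, -0.025, -0.707, 0.707]
contact_force: [-1.1, 0.1, 5.5]
width: 0.0146
```

{"fn": "jog_arm", "kwargs": {"targets": [[0.0, [-0.001, 0.001, -0.001], 0], [0.0, [0, 0, -0.001], 0], [0.0, [0, 0, 0], 0]]}}

```text
clock: 13.78
position: [0.6424, 0.0412, 0.0883]
ee_rot: [0.021, -0.026, -0.706, 0.707]
contact_force: [-1.5, -1.3, 12.6]
width: 0.0145
```

{"fn": "jog_arm", "kwargs": {"targets": [[0.0, [0, 0, 0.006], 0], [0.0, [0, 0, 0], 0]]}}

```text
clock: 14.02
position: [0.6396, 0.0423, 0.0898]
ee_rot: [-0.024, 0.024, 0.707, -0.707]
contact_force: [-1.3, 0.5, -5.9]
width: 0.0146
```

```bash
python3 - <<'E'
from plate import *
s=manip.get_state();p=s['position']; print(p,s['contact_force'])
z=p[2]-.0442
B=[box(p[:2],yaw,.11,.016,z),box(p[:2],yaw,.11,.016,z+.045),box(np.array([.641,.042]),yaw,.1125,.0185,.044)]
show("top",(265,145,325,205),10,B,"d_top",2);show("scene",(315,165,375,225),11,B,"d_sc",1.8)
E
```

```text
[0.63960442 0.04230592 0.08981914] [-1.27737535  0.53751638 -5.87253285]
```

View pics/d_top.png

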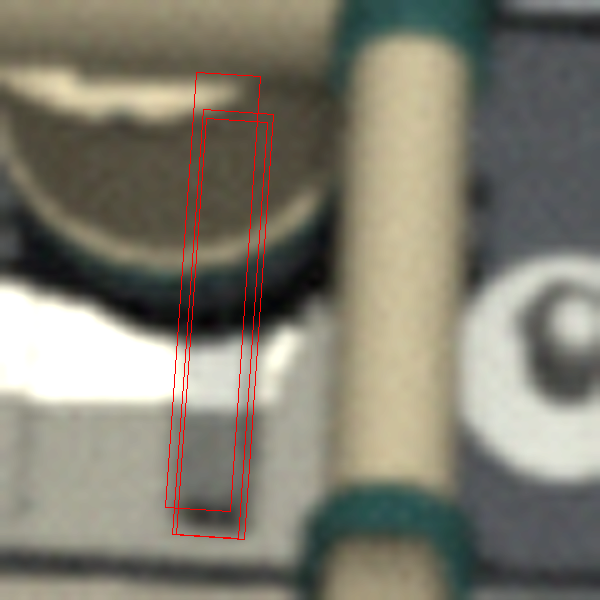

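View pics/d_sc.png

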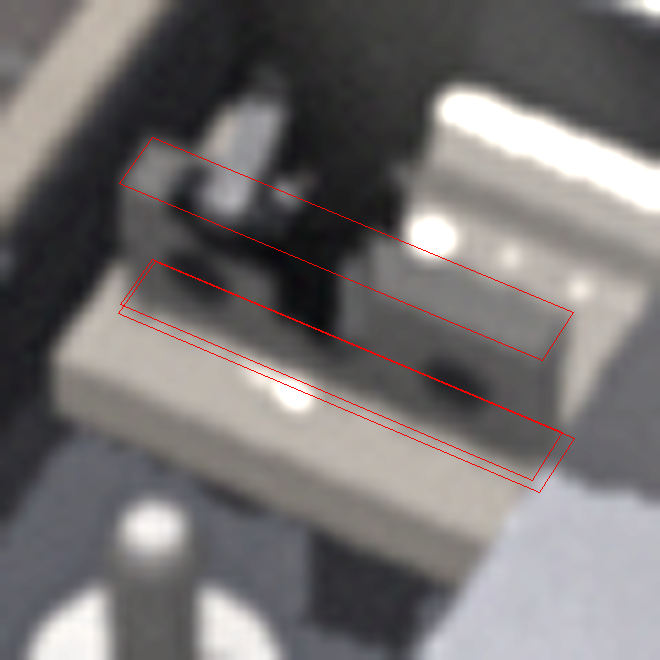

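{"fn": "jog_arm", "kwargs": {"targets": [[0.0, [0, 0, -0.003], 0], [0.0, [0, 0, -0.003], 0], [0.0, [0, 0, -0.003], 0], [0.0, [0, 0, 0], 0]]}}

```text
clock: 14.62
position: [0.6421, 0.0426, 0.083]
ee_rot: [-0.022, 0.026, 0.707, -0.706]
contact_force: [2.5, 0.9, 6.1]
width: 0.0147
```

{"fn": "jog_arm", "kwargs": {"targets": [[0.0, [0.0005, 0, -0.002], 0], [0.0, [0, 0, -0.002], 0], [0.0, [0, 0, -0.002], 0], [0.0, [0, 0, 0], 0]]}}

```text
clock: 15.12
position: [0.643, 0.0427, 0.0784]
ee_rot: [-0.021, 0.026, 0.707, -0.706]
contact_force: [0.5, 1.5, 12.5]
width: 0.0146
```

{"fn": "jog_arm", "kwargs": {"targets": [[0.0, [0, 0, -0.002], 0], [0.0, [0, 0, -0.002], 0], [0.0, [0, 0, -0.002], 0], [0.0, [0, 0, 0], 0]]}}

```text
clock: 15.62
position: [0.6468, 0.0424, 0.078]
ee_rot: [-0.018, 0.03, 0.707, -0.706]
contact_force: [-0.1, 0.2, 32.5]
width: 0.0145
```

```bash
python3 - <<'E'
from plate import *
s=manip.get_state();p=s['position']; print(p,s['contact_force'],s['moment'])
z=p[2]-.0442
B=[box(p[:2],yaw,.11,.016,z+.045)]
show("top",(265,145,325,205),10,B,"e_top",2);show("scene",(315,165,375,225),11,B,"e_sc",1.8)
E
```

```text
[0.64683692 0.04241787 0.0779989 ] [-0.13882032  0.15572175 32.51728695] [ 0.19949615  0.82753176 -0.07686786]
```

View pics/e_sc.png

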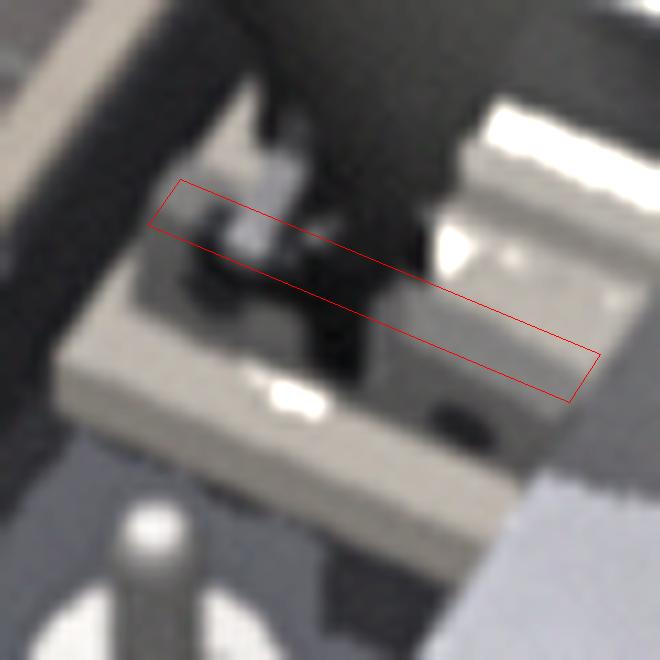

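View pics/e_top.png

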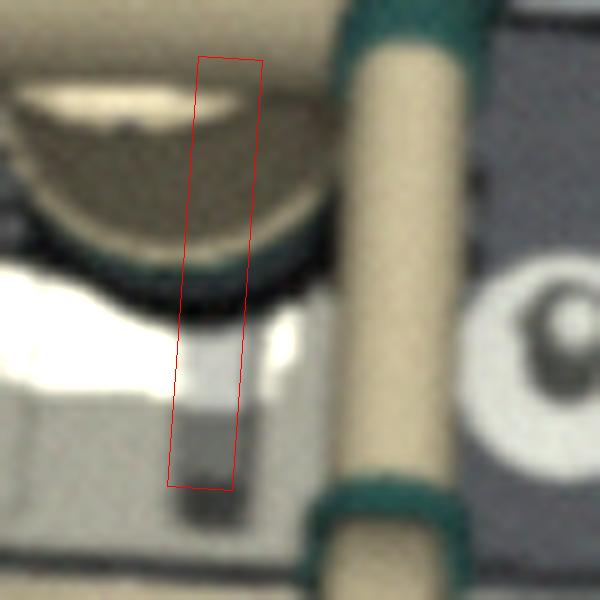

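{"fn": "jog_arm", "kwargs": {"targets": [[0.0, [0, 0, 0.01], 0], [0.0, [0, 0, 0.012], 0], [0.0, [0, 0, 0], 0]]}}

```text
clock: 16.1
position: [0.6397, 0.0426, 0.0905]
ee_rot: [-0.024, 0.023, 0.707, -0.707]
contact_force: [0.4, 1.1, -4.5]
width: 0.0144
```

```bash
python3 - <<'E'
from plate import *
s=manip.get_state();p=s['position']; print(p,s['contact_force'],s['moment'])
z=p[2]-.0442
B=[box(p[:2],yaw,.11,.016,z+.045),box(p[:2],yaw,.11,.016,z)]
show("top",(265,145,325,205),10,B,"e_top",2);show("scene",(315,165,375,225),11,B,"e_sc",1.8)
E
```

```text
[0.63965106 0.04257641 0.09046259] [ 0.35829915  1.05371097 -4.54866768] [ 0.37171954 -0.09272209  0.04003737]
```

View pics/e_sc.png

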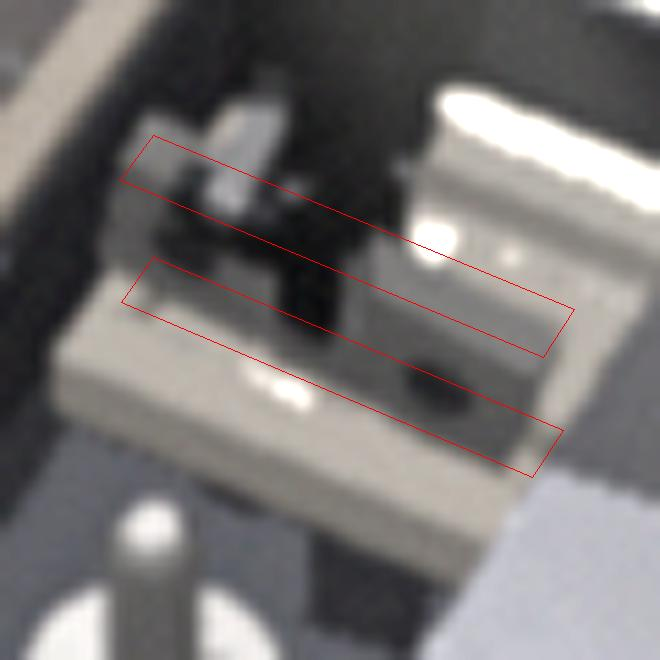

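View pics/e_top.png

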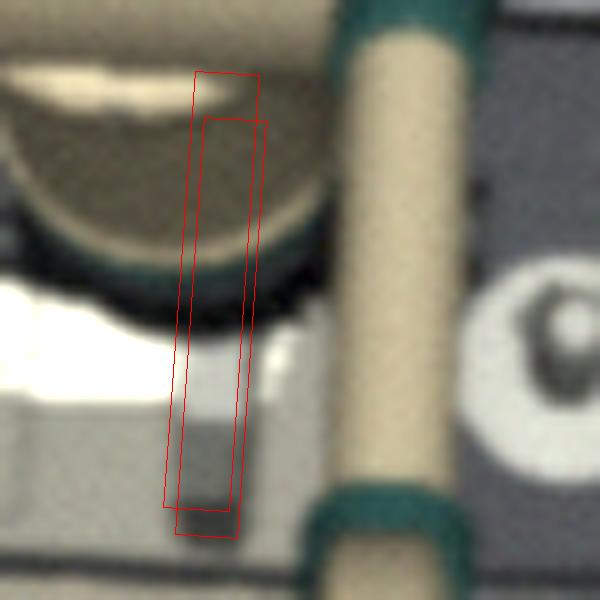

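{"fn": "jog_arm", "kwargs": {"targets": [[0.0, [0, 0, 0.05], 0], [0.0, [0, 0, 0.05], 0], [0.0, [-0.01, 0.04, 0], 0], [0.0, [-0.018, 0.045, 0], 0], [0.0, [-0.018, 0.045, 0], 0], [0.0, [-0.018, 0.045, 0], 0], [0.0, [-0.018, 0.045, 0], 0], [0.0, [0, 0, -0.04], 0], [0.0, [0, 0, -0.04], 0], [0.0, [0, 0, -0.03], 0]]}}

```text
clock: 17.45
position: [0.5565, 0.2615, 0.0777]
ee_rot: [0.025, -0.022, -0.706, 0.708]
contact_force: [-0.7, -0.4, -5.6]
width: 0.0142
```

{"fn": "jog_arm", "kwargs": {"targets": [[0.0, [0, 0, -0.015], 0], [0.0, [0, 0, -0.01], 0], [0.0, [0, 0, 0], 0]]}}

```text
clock: 17.82
position: [0.5582, 0.2621, 0.0556]
ee_rot: [0.024, -0.024, -0.707, 0.707]
contact_force: [0.1, -0.3, -4.8]
width: 0.0145
```

```bash
sed -i 's/,1.4);show/,1.05);show/' slots.py; python3 slots.py .1355 .025; python3 - <<'E'
from plate import *
im,d=get_image("scene");crop(im,310,110,430,160,6,"pp")
E
```

```text
[0.64088553 0.04273532] [0.64496239 0.10259665]
```

View pics/sl_top.png

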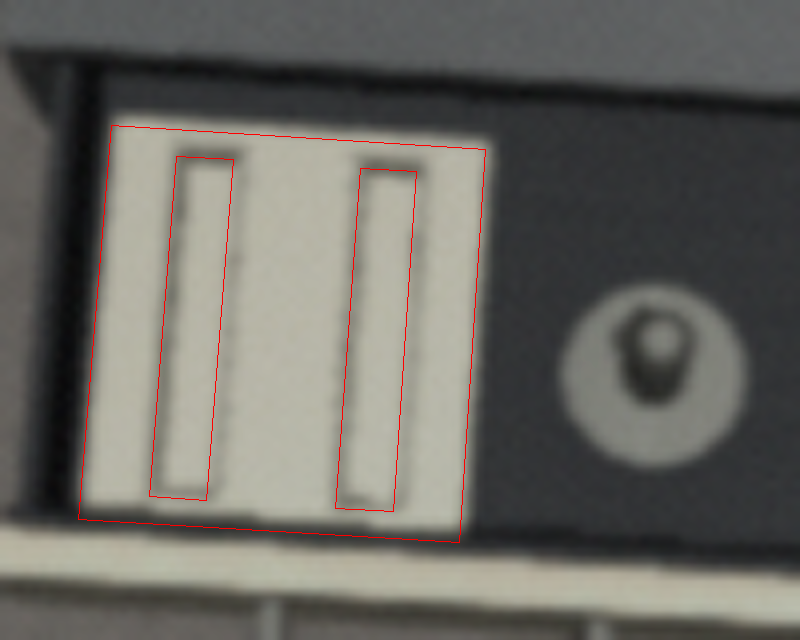

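View pics/pp.png

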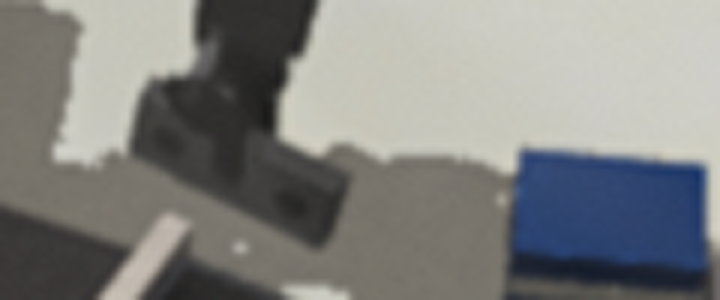

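{"fn": "jog_arm", "kwargs": {"targets": [[0.0, [0, 0, -0.005], 0], [0.0, [0, 0, -0.003], 0], [0.0, [0, 0, -0.003], 0], [0.0, [0, 0, 0], 0], [0.03, [0, 0, 0], 0], [0.03, [0, 0, 0], 0], [0.03, [0, 0, 0], 0]]}}

```text
clock: 18.85
position: [0.5587, 0.2623, 0.045]
ee_rot: [-0.023, 0.024, 0.707, -0.707]
contact_force: [0.3, -0.0, -0.1]
width: 0.0298
```

{"fn": "jog_arm", "kwargs": {"targets": [[0.0, [0, 0, 0], 0], [0.0, [0, 0, 0], 0], [0.0, [0, 0, 0], 0], [0.0, [0, 0, 0], 0], [0.0, [0, 0, 0], 0]], "force": 110}}

```text
clock: 19.48
position: [0.5584, 0.2624, 0.0451]
ee_rot: [-0.024, 0.024, 0.707, -0.707]
contact_force: [0.8, 1.6, 4.7]
width: 0.0134
```

```bash
python3 - <<'E'
from plate import *
s=manip.get_state();p=s['position']; print(p,s['contact_force'],s['moment'],s['width'])
z=0
B=[box(p[:2],yaw,.11,.016,z+.045),box(p[:2],yaw,.11,.016,z)]
show("top",(170,170,240,250),8,B,"p_top",1.2);show("scene",(315,110,385,165),9,B,"p_sc",1.2)
a=cv2.imread("pics/p_top.png");b=cv2.imread("pics/p_sc.png")
h=max(a.shape[0],b.shape[0]);o=np.zeros((h,a.shape[1]+b.shape[1],3),np.uint8);o[:a.shape[0],:a.shape[1]]=a;o[:b.shape[0],a.shape[1]:]=b
cv2.imwrite("pics/p_both.png",cv2.resize(o,None,fx=.68,fy=.68))
E
```

```text
[0.55842546 0.26243576 0.04507744] [0.79329945 1.57448268 4.72156416] [ 0.14066058  0.00384867 -0.06511873] 0.013377733049519062
```

View pics/p_both.png

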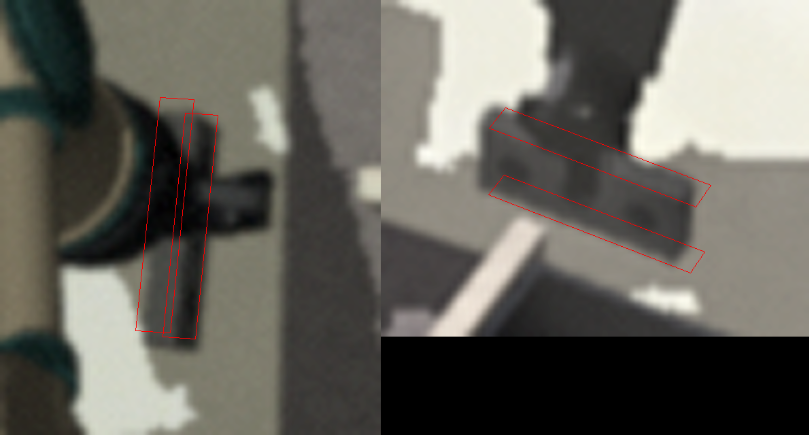

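{"fn": "jog_arm", "kwargs": {"targets": [[0.0, [0, 0, 0.04], 0], [0.0, [0, 0, 0.05], 0], [0.0, [0, 0, 0.05], 0], [0.0, [0.018, -0.04, 0], 0], [0.0, [0.018, -0.045, 0], 0], [0.0, [0.018, -0.045, 0], 0], [0.0, [0.018, -0.045, 0], 0], [0.0, [0.0165, -0.045, 0], 0], [0.0, [0, 0, 0], 0], [0.0, [0, 0, 0], 0]]}}

```text
clock: 20.82
position: [0.6452, 0.0421, 0.1826]
ee_rot: [-0.026, 0.022, 0.707, -0.707]
contact_force: [0.1, 0.4, -6.3]
width: 0.0137
```

{"fn": "jog_arm", "kwargs": {"targets": [[0.0, [0.0015, 0, -0.04], 0], [0.0, [0, 0, -0.03], 0], [0.0, [0, 0, -0.015], 0], [0.0, [0, 0, -0.005], 0], [0.0, [0, 0, 0], 0]]}}

```text
clock: 21.45
position: [0.6486, 0.0426, 0.0954]
ee_rot: [0.023, -0.024, -0.707, 0.707]
contact_force: [-0.4, -0.6, -4.7]
width: 0.0133
```

```bash
python3 - <<'E'
from plate import *
s=manip.get_state();p=s['position']; print(p,s['contact_force'],s['moment'],s['width'])
c=p[:2]-.004*cx;z=p[2]-.045
B=[box(c,yaw,.11,.016,z+.045),box(c,yaw,.11,.016,z)]
show("top",(265,145,325,205),10,B,"e_top",1.6);show("scene",(315,165,375,225),11,B,"e_sc",1.5)
E
```

```text
[0.64855244 0.04263748 0.0953836 ] [-0.37991441 -0.58312246 -4.70681498] [-0.01391306 -0.09933214 -0.01609038] 0.013320997371812571
```

View pics/e_sc.png

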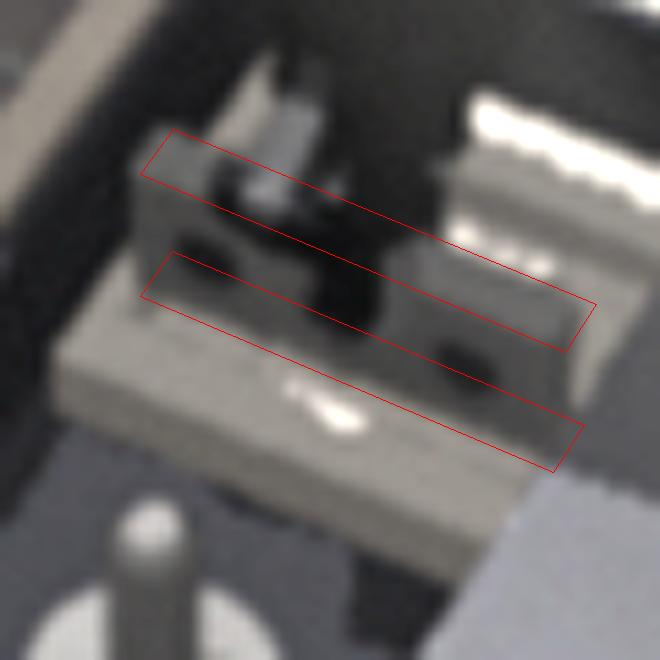

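View pics/e_top.png

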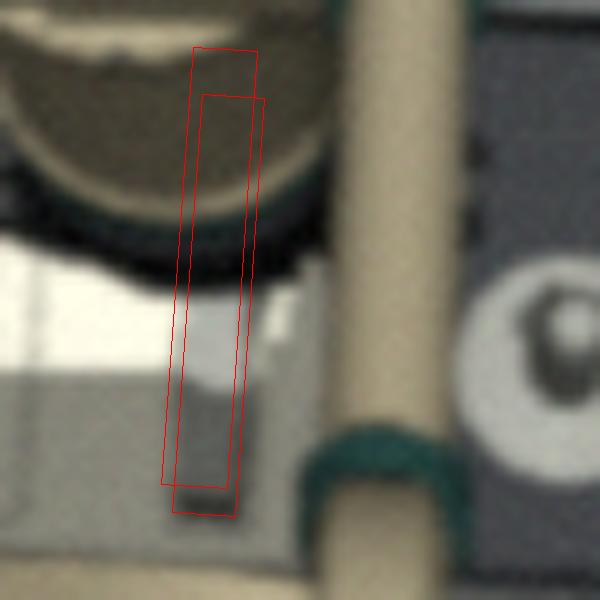

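{"fn": "jog_arm", "kwargs": {"targets": [[0.0, [-0.0015, 0.001, -0.004], 0], [0.0, [0, 0, -0.003], 0], [0.0, [0, 0, -0.002], 0], [0.0, [0, 0, 0], 0]]}}

```text
clock: 22.05
position: [0.6471, 0.0433, 0.0878]
ee_rot: [-0.023, 0.024, 0.707, -0.707]
contact_force: [-1.1, 0.7, 5.9]
width: 0.0131
```

```bash
python3 -c "
from rig import *
s=manip.get_state();print(s['position'],s['contact_force'],s['moment'])"
```

```text
[0.64714105 0.04330091 0.08776817] [-1.11469592  0.7476692   5.93886077] [0.09518287 0.82338367 0.03357505]
```

{"fn": "jog_arm", "kwargs": {"targets": [[0.0, [0.002, 0, 0], 0], [0.0, [0, 0, -0.001], 0], [0.0, [0, 0, 0], 0]]}}

```text
clock: 22.42
position: [0.6489, 0.0432, 0.0872]
ee_rot: [0.023, -0.024, -0.707, 0.707]
contact_force: [-1.2, -0.1, 9.1]
width: 0.0132
```

```bash
cat > st.py <<'E'
from rig import *
import numpy as np
s=manip.get_state();print(s['position'].round(4),s['contact_force'].round(1),s['moment'].round(2),s['width'].round(4),s['clock'])
E
python3 st.py
```

```text
Traceback (most recent call last):
  File "st.py", line 3, in <module>
    s=manip.get_state();print(s['position'].round(4),s['contact_force'].round(1),s['moment'].round(2),s['width'].round(4),s['clock'])
                                                                                                      ^^^^^^^^^^^^^^^^
AttributeError: 'float' object has no attribute 'round'
```

```bash
sed -i "s/s\['width'\].round(4)/s['width']/" st.py; python3 st.py; python3 - <<'E'
from plate import *
s=manip.get_state();p=s['position']
c=p[:2]-.004*cx;z=p[2]-.045
show("top",(265,145,325,205),10,[],"e_top",1.3);show("scene",(315,165,375,225),11,[],"e_sc",1.3)
E
```

```text
[0.6489 0.0432 0.0872] [-1.2 -0.1  9.1] [ 0.12  1.2  -0.02] 0.013160160735271213 22.425
```

View pics/e_sc.png

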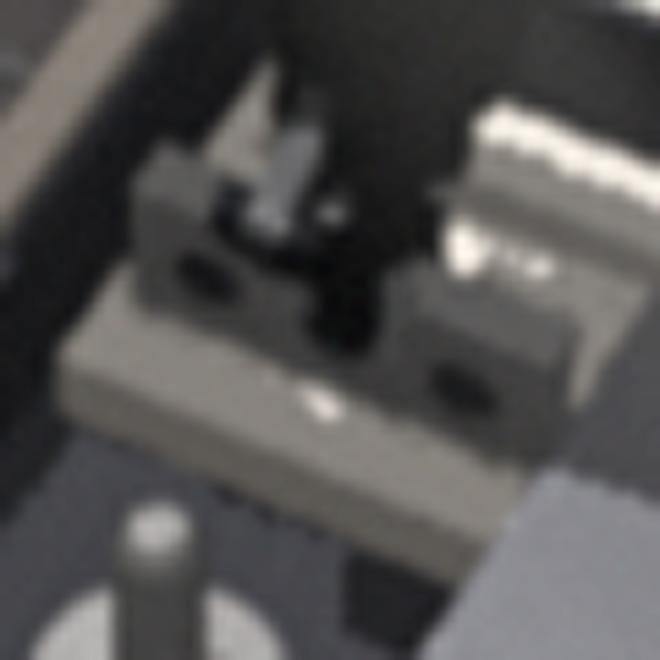

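View pics/e_top.png

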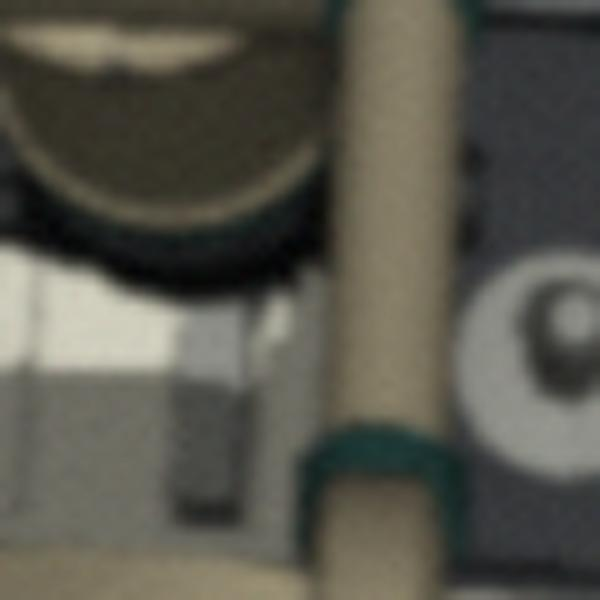

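{"fn": "jog_arm", "kwargs": {"targets": [[0.0, [0.001, -0.0015, 0.005], 0], [0.0, [0, 0, 0], 0], [0.0, [0, 0, -0.003], 0], [0.0, [0, 0, -0.002], 0], [0.0, [0, 0, 0], 0]]}}

```text
clock: 23.15
position: [0.6522, 0.0415, 0.0887]
ee_rot: [0.021, -0.026, -0.707, 0.707]
contact_force: [-0.7, -0.3, 14.2]
width: 0.0132
```

```bash
python3 st.py
```

```text
[0.6522 0.0415 0.0887] [-0.7 -0.3 14.2] [-0.17  0.45 -0.07] 0.013171994948301903 23.15
```

{"fn": "jog_arm", "kwargs": {"targets": [[0.0, [-0.002, 0.0035, 0.005], 0], [0.0, [0, 0, 0], 0], [0.0, [0, 0, -0.003], 0], [0.0, [0, 0, -0.002], 0], [0.0, [0, 0, 0], 0]]}}

```text
clock: 23.78
position: [0.6502, 0.0453, 0.0888]
ee_rot: [-0.021, 0.026, 0.707, -0.707]
contact_force: [-1.3, -0.1, 15.2]
width: 0.0131
```

```bash
python3 st.py
```

```text
[0.6502 0.0453 0.0888] [-1.3 -0.1 15.2] [0.15 0.52 0.11] 0.013133735993683412 23.775
```

{"fn": "jog_arm", "kwargs": {"targets": [[0.0, [0.001, -0.0018, 0.005], 0], [0.0, [0, 0, 0], 0], [0.0, [0, 0, -0.003], 0], [0.0, [0, 0, -0.002], 0], [0.0, [0, 0, 0], 0]]}}

```text
clock: 24.4
position: [0.649, 0.0433, 0.0872]
ee_rot: [0.023, -0.024, -0.707, 0.707]
contact_force: [-1.7, -0.8, 12.6]
width: 0.0135
```

```bash
python3 st.py
```

```text
[0.649  0.0433 0.0872] [-1.7 -0.8 12.6] [-0.03  1.33 -0.01] 0.013461912437458649 24.4
```

{"fn": "jog_arm", "kwargs": {"targets": [[0.0, [0, 0, 0.01], 0], [0.0, [0, 0, 0.004], 0], [0.0, [0, 0, 0], 0]]}}

```text
clock: 24.78
position: [0.6483, 0.0435, 0.0981]
ee_rot: [0.024, -0.023, -0.707, 0.707]
contact_force: [-0.4, -0.4, -6.0]
width: 0.0132
```

```bash
cat > fr.py <<'E'
from plate import *
# front top face & bar position in a (origin o), and shaft top
o=np.array([.504,.027])
for cam in("top","scene"):
    im,d=get_image(cam); ys,xs=np.nonzero(d>0);P=atd(cam,np.c_[xs,ys],d[ys,xs])
    a=(P[:,:2]-o)@cx;b=(P[:,:2]-o)@cy;z=P[:,2]
    m=(a>.02)&(a<.08)&(b<-.03)&(b>-.135)&(z>.086)&(z<.096); print(cam," front a",np.percentile(a[m],[2,50,98]).round(4),m.sum())
    m=(a>.09)&(a<.16)&(b<-.03)&(b>-.09)&(abs(z-.022)<.006)&(im[ys,xs].mean(1)>60);print("   disc",m.sum(),a[m].mean().round(4),b[m].mean().round(4))
E
python3 fr.py; python3 st.py; python3 - <<'E'
from plate import *
s=manip.get_state();p=s['position'];c=p[:2]-.004*cx;z=p[2]-.045
B=[box(c,yaw,.11,.016,z+.045),box(c,yaw,.11,.016,z)]
show("top",(265,145,325,205),10,B,"e_top",1.3);show("scene",(315,165,375,225),11,B,"e_sc",1.3)
E
```

```text
top  front a [0.0521 0.0591 0.0666] 249
   disc 265 0.1328 -0.0629
scene  front a [0.0513 0.0599 0.0686] 227
   disc 225 0.1364 -0.064
[0.6481 0.0435 0.0978] [-0.   0.7 -5.6] [-0.02  0.    0.02] 0.01341552321343862 24.875
```

View pics/e_sc.png

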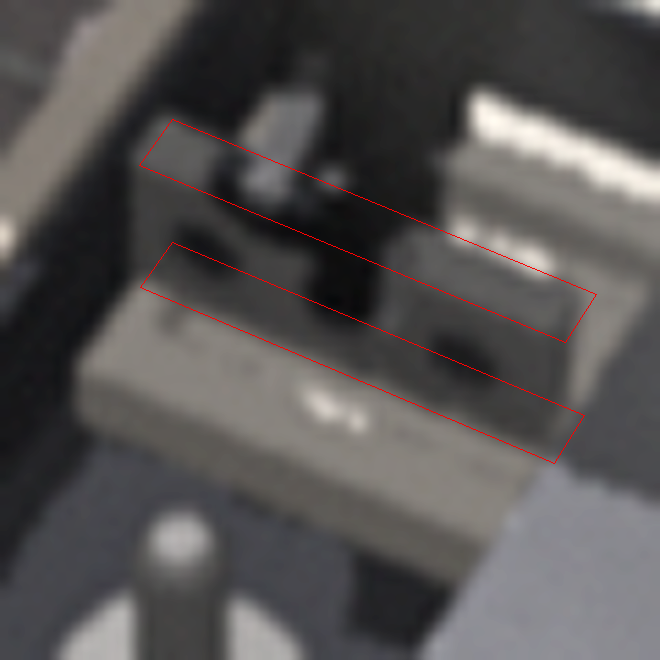

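View pics/e_top.png

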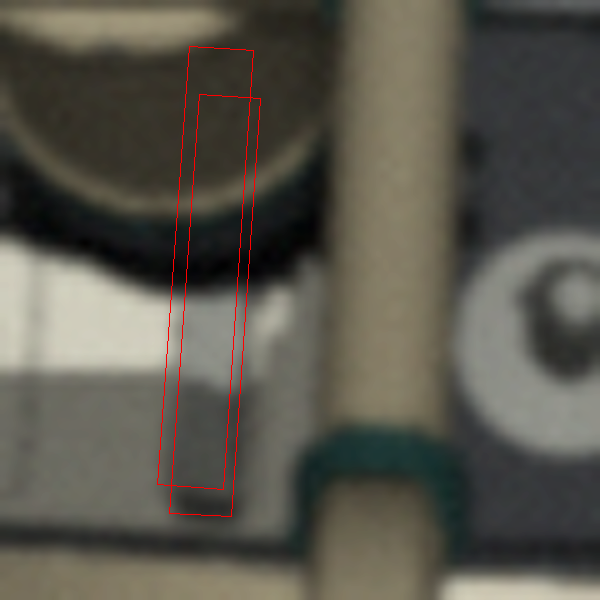

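{"fn": "jog_arm", "kwargs": {"targets": [[0.0, [0.0055, -0.0002, 0], 0], [0.0, [0, 0, -0.004], 0], [0.0, [0, 0, -0.004], 0], [0.0, [0, 0, -0.002], 0], [0.0, [0, 0, 0], 0]]}}

```text
clock: 25.6
position: [0.6537, 0.0432, 0.0889]
ee_rot: [0.024, -0.023, -0.707, 0.707]
contact_force: [-1.2, -0.5, -3.9]
width: 0.0134
```

```bash
python3 st.py
```

```text
[0.6537 0.0432 0.0889] [-1.2 -0.5 -3.9] [0.   0.21 0.03] 0.013384192448110075 25.6
```

{"fn": "jog_arm", "kwargs": {"targets": [[0.0, [0, 0, -0.002], 0], [0.0, [0, 0, -0.002], 0], [0.0, [0, 0, -0.002], 0], [0.0, [0, 0, 0], 0]]}}

```text
clock: 26.1
position: [0.6557, 0.0434, 0.0857]
ee_rot: [-0.022, 0.025, 0.707, -0.707]
contact_force: [-0.1, 1.0, 8.1]
width: 0.0132
```

```bash
python3 st.py
```

```text
[0.6557 0.0434 0.0857] [-0.1  1.   8.1] [ 0.18  0.86 -0.02] 0.013216618207883729 26.1
```

{"fn": "jog_arm", "kwargs": {"targets": [[0.0, [0, 0, 0.005], 0], [0.0, [0.003, 0, 0], 0], [0.0, [0, 0, -0.004], 0], [0.0, [0, 0, -0.003], 0], [0.0, [0, 0, 0], 0]]}}

```text
clock: 26.72
position: [0.6572, 0.0432, 0.08]
ee_rot: [0.024, -0.024, -0.707, 0.707]
contact_force: [0.9, 0.2, -6.0]
width: 0.0131
```

```bash
python3 st.py
```

```text
[0.6572 0.0432 0.08  ] [ 0.9  0.2 -6. ] [-0.04 -0.32  0.  ] 0.013060070956181164 26.725
```

{"fn": "jog_arm", "kwargs": {"targets": [[0.0, [0, 0, -0.003], 0], [0.0, [0, 0, -0.003], 0], [0.0, [0, 0, -0.002], 0], [0.0, [0, 0, 0], 0]]}}

```text
clock: 27.22
position: [0.6571, 0.0433, 0.0726]
ee_rot: [0.024, -0.024, -0.707, 0.707]
contact_force: [1.2, -0.9, -5.6]
width: 0.0131
```

```bash
python3 st.py
```

```text
[0.6571 0.0433 0.0726] [ 1.2 -0.9 -5.6] [ 0.03 -0.36 -0.03] 0.013146410217705103 27.225
```

Bottom is ~1.5 mm off the slot floor. I lower the rest, release gently, and rise.

{"fn": "jog_arm", "kwargs": {"targets": [[0.0, [0, 0, -0.0015], 0], [0.0, [0, 0, -0.001], 0], [0.0, [0, 0, 0], 0], [0.028, [0, 0, 0], 0], [0.028, [0, 0, 0], 0], [0.028, [0, 0, 0], 0], [0.028, [0, 0, 0.02], 0], [0.028, [0, 0, 0.04], 0], [0.028, [0, 0, 0.06], 0], [0.028, [-0.03, -0.03, 0.03], 0.17]]}}

```text
clock: 28.48
position: [0.6299, 0.0141, 0.2235]
ee_rot: [-0.041, 0.036, -0.706, 0.706]
contact_force: [-0.4, -1.5, 0.5]
width: 0.028
```

{"fn": "jog_arm", "kwargs": {"targets": [[0.028, [-0.05, -0.03, 0], 0.17], [0.028, [-0.05, -0.03, 0], 0.17], [0.028, [-0.05, -0.03, 0], 0.17], [0.028, [-0.05, -0.03, 0], 0.17], [0.028, [-0.03, 0, 0], 0.17], [0.028, [0, 0, 0], 0.17], [0.028, [0, 0, 0], 0.17], [0.028, [0, 0, 0], 0.17], [0.028, [0, 0, 0], 0.041]]}}

```text
clock: 29.6
position: [0.397, -0.1068, 0.2203]
ee_rot: [-0.484, 0.483, -0.516, 0.516]
contact_force: [0.6, -0.5, 0.8]
width: 0.0279
```

```bash
python3 st.py; python3 fr.py; cat > pl2.py <<'E'
from plate import *
o=np.array([.504,.027])
for cam in("top","scene"):
    im,d=get_image(cam); ys,xs=np.nonzero(d>0);P=atd(cam,np.c_[xs,ys],d[ys,xs])
    a=(P[:,:2]-o)@cx;b=(P[:,:2]-o)@cy;z=P[:,2]
    m=(a>.07)&(a<.24)&(b>-.01)&(b<.06)&(z>.062)&(z<.082);
    print(cam,m.sum(),"z med",np.median(z[m]).round(4),"a",np.percentile(a[m],[1,99]).round(4),a[m].mean(),"b",np.percentile(b[m],[2,98]).round(4))
    m2=m&(a<.12);m3=m&(a>.15)&(a<.21); print("   z front",np.median(z[m2]).round(4),"rear",np.median(z[m3]).round(4))
show("top",(240,135,340,215),8,[],"v_top",1.3);show("scene",(305,140,425,240),7,[],"v_sc",1.2)
E
python3 pl2.py
```

```text
[ 0.397  -0.1068  0.2203] [ 0.6 -0.5  0.8] [-0.01 -0.01 -0.05] 0.02791474846021699 29.6
top  front a [0.0525 0.0597 0.0687] 273
   disc 263 0.1336 -0.063
scene  front a [0.0519 0.0604 0.0675] 220
   disc 221 0.1364 -0.0642
top 296 z med 0.0711 a [0.0707 0.1977] 0.1396467573137952 b [0.0151 0.0343]
   z front 0.0712 rear 0.071
scene 341 z med 0.0698 a [0.0705 0.1948] 0.12796839815029185 b [-0.0046  0.0531]
   z front 0.0701 rear 0.0697
```

View pics/v_sc.png

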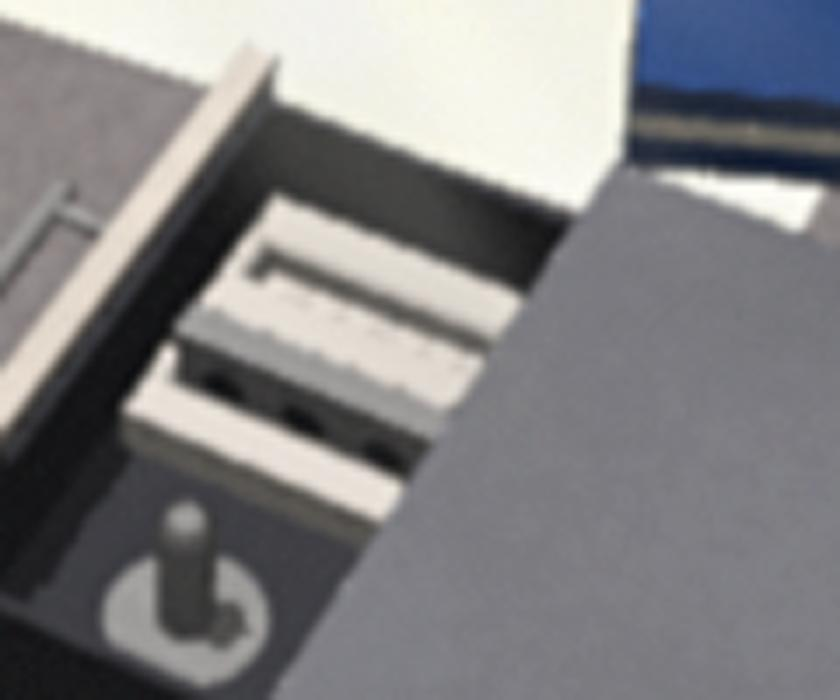

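View pics/v_top.png

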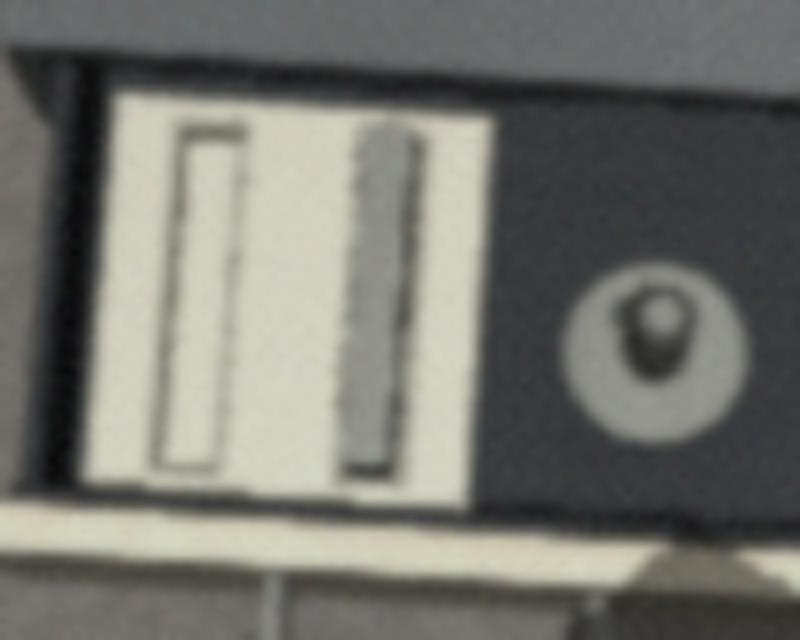

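```bash
python3 - <<'E'
from plate import *
def circ(c,r,z): return np.c_[c[0]+r*np.cos(t),c[1]+r*np.sin(t),np.full(60,z)]
c=(.639,-.0457)
P=[circ(c,r,z) for r,z in((.006,.084),(.011,.076),(.011,.022),(.03,.022))]
show("top",(295,155,350,205),10,P,"s_top",1.5);show("scene",(300,195,355,245),10,P,"s_scene",1.2)
a=cv2.imread("pics/s_top.png");b=cv2.imread("pics/s_scene.png");cv2.imwrite("pics/s_b.png",cv2.resize(np.hstack([a,b]),None,fx=.72,fy=.72))
# rings
for cam in("top","scene"):
    im,d=get_image(cam);ys,xs=np.nonzero(d>0);Q=atd(cam,np.c_[xs,ys],d[ys,xs])
    for n,g,R in(("a",(.568,-.402),.033),("b",(.4275,-.305),.029),("c",(.455,-.416),.025),("d",(.558,-.29),.021)):
        col=im[ys,xs].mean(1)
        m=(np.hypot(Q[:,0]-g[0],Q[:,1]-g[1])<R+.012)&(Q[:,2]>.0095)&(Q[:,2]<.022)
        k=Q[m][:,:2]; ce=(k.max(0)+k.min(0))/2
        pc=np.percentile(k,[1,99],axis=0).mean(0)
        h=cv2.minEnclosingCircle((k*1000).astype(np.float32))
        print(cam,n,m.sum(),"mean",k.mean(0).round(4),"mid",pc.round(4),"circ",np.round(h[0],1),round(h[1],1))
E
```

```text
top a 402 mean [ 0.568  -0.4017] mid [ 0.5674 -0.4021] circ [ 568.1 -401.7] 33.5
top b 237 mean [ 0.4328 -0.3083] mid [ 0.4308 -0.3053] circ [ 427.8 -306. ] 28.7
top c 209 mean [ 0.4546 -0.4161] mid [ 0.4548 -0.4162] circ [ 453.9 -416.4] 25.1
top d 118 mean [ 0.5607 -0.2903] mid [ 0.5611 -0.2907] circ [ 561.1 -290.5] 20.8
scene a 552 mean [ 0.5687 -0.3997] mid [ 0.5684 -0.3991] circ [ 568.4 -399. ] 33.1
scene b 314 mean [ 0.4272 -0.3033] mid [ 0.4268 -0.3031] circ [ 428.  -301.8] 30.5
scene c 256 mean [ 0.4546 -0.415 ] mid [ 0.4538 -0.4149] circ [ 453.6 -414.7] 25.0
scene d 139 mean [ 0.5604 -0.2876] mid [ 0.5601 -0.2874] circ [ 560.3 -286.1] 21.7
```

View pics/s_b.png

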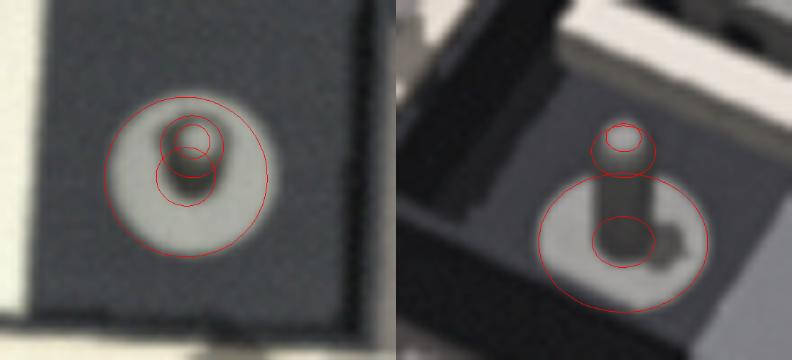

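{"fn": "jog_arm", "kwargs": {"targets": [[0.078, [0.028, -0.048, 0], 0], [0.078, [0.028, -0.049, 0], 0], [0.078, [0.028, -0.049, -0.02], 0], [0.078, [0.029, -0.049, -0.03], 0], [0.078, [0.029, -0.049, -0.03], 0], [0.078, [0.029, -0.049, -0.03], 0], [0.078, [0, 0, 0], 0], [0.078, [0, 0, 0], 0]], "force": 50}}

```text
clock: 31.1
position: [0.5652, -0.395, 0.1123]
ee_rot: [0.483, -0.483, 0.517, -0.516]
contact_force: [0.2, -0.1, 0.1]
width: 0.0781
```

{"fn": "jog_arm", "kwargs": {"targets": [[0.078, [0.002, -0.005, -0.04], 0], [0.078, [0, 0, -0.03], 0], [0.078, [0, 0, -0.012], 0], [0.078, [0, 0, -0.005], 0], [0.078, [0, 0, 0], 0]]}}

```text
clock: 31.72
position: [0.5681, -0.4006, 0.0273]
ee_rot: [-0.483, 0.483, -0.516, 0.517]
contact_force: [-0.7, -0.3, 0.2]
width: 0.0781
```

```bash
python3 st.py; python3 - <<'E'
from plate import *
im,d=get_image("scene");crop(im,195,280,315,380,6,"ra")
E
```

```text
[ 0.5681 -0.4006  0.0273] [-0.7 -0.3  0.2] [ 0.   -0.05 -0.  ] 0.07806450998522313 31.725
```

View pics/ra.png

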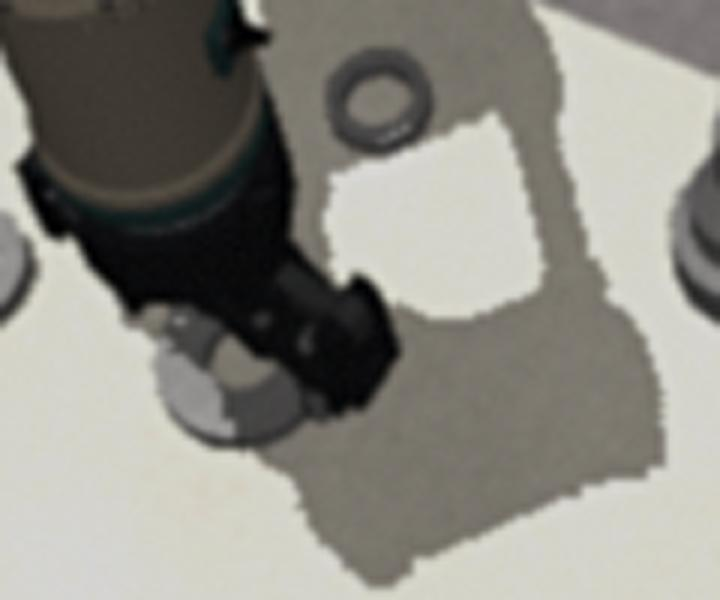

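Ring a (crop ~(235,390)) sits centred between the fingers. Lowering by feel.

{"fn": "jog_arm", "kwargs": {"targets": [[0.078, [0, 0, -0.005], 0], [0.078, [0, 0, -0.004], 0], [0.078, [0, 0, -0.003], 0], [0.078, [0, 0, -0.002], 0], [0.078, [0, 0, 0], 0]]}}

```text
clock: 32.4
position: [0.5675, -0.4004, 0.0116]
ee_rot: [0.483, -0.483, 0.517, -0.516]
contact_force: [0.6, -0.0, 0.6]
width: 0.0779
```

```bash
python3 st.py
```

```text
[ 0.5675 -0.4004  0.0116] [ 0.6 -0.   0.6] [ 0.02 -0.04  0.  ] 0.07791976314291059 32.4
```

{"fn": "jog_arm", "kwargs": {"targets": [[0.05, [0, 0, 0], 0], [0.05, [0, 0, 0], 0], [0.05, [0, 0, 0], 0], [0.05, [0, 0, 0], 0], [0.05, [0, 0, 0], 0]]}}

```text
clock: 33.02
position: [0.568, -0.4006, 0.0128]
ee_rot: [-0.483, 0.483, -0.516, 0.517]
contact_force: [-0.9, 1.6, 5.4]
width: 0.0641
```

```bash
python3 st.py
```

```text
[ 0.568  -0.4006  0.0128] [-0.9  1.6  5.4] [ 0.26 -0.05  0.06] 0.06414756024758451 33.025
```

{"fn": "jog_arm", "kwargs": {"targets": [[0.05, [0, 0, 0.03], 0], [0.05, [0, 0, 0.05], 0], [0.05, [0, 0, 0.055], 0], [0.05, [0.005, 0.045, 0.02], 0], [0.05, [0.011, 0.052, 0], 0], [0.05, [0.011, 0.052, 0], 0], [0.05, [0.011, 0.052, 0], 0], [0.05, [0.011, 0.052, 0], 0], [0.05, [0.011, 0.052, 0], 0], [0.05, [0.011, 0.049, 0], 0]]}}

```text
clock: 34.28
position: [0.638, -0.0447, 0.1655]
ee_rot: [0.482, -0.484, 0.517, -0.516]
contact_force: [-0.2, -0.4, -3.9]
width: 0.0645
```

{"fn": "jog_arm", "kwargs": {"targets": [[0.05, [0, 0, -0.01], 0], [0.05, [0, 0, 0], 0]]}}

```text
clock: 34.52
position: [0.6372, -0.0465, 0.1548]
ee_rot: [0.482, -0.484, 0.517, -0.515]
contact_force: [0.2, -0.8, -4.1]
width: 0.0644
```

```bash
python3 st.py
```

```text
[ 0.6372 -0.0465  0.1548] [ 0.2 -0.8 -4.1] [ 0.04 -0.   -0.01] 0.06435834214552481 34.525
```

{"fn": "jog_arm", "kwargs": {"targets": [[0.05, [0.0018, 0, -0.03], 0], [0.05, [0, 0, -0.02], 0], [0.05, [0, 0, 0], 0], [0.05, [0, 0, 0], 0]]}}

```text
clock: 35.02
position: [0.6409, -0.0477, 0.1075]
ee_rot: [-0.483, 0.482, -0.516, 0.517]
contact_force: [0.7, -0.2, -2.2]
width: 0.0645
```

```bash
python3 st.py;cat > rv.py <<'E'
import sys
from plate import *
def circ(c,r,z): return np.c_[c[0]+r*np.cos(t),c[1]+r*np.sin(t),np.full(60,z)]
off,R=float(sys.argv[1]),float(sys.argv[2])
p=manip.get_state()['position'];z=p[2]-off
P=[circ(p,R,z),circ(p,R,z+.014),circ(p,.0135,z+.014)]
show("top",(285,140,360,210),7,P,"s_top",1.5);show("scene",(290,170,365,240),7,P,"s_scene",1.4)
a=cv2.imread("pics/s_top.png");b=cv2.imread("pics/s_scene.png");cv2.imwrite("pics/s_b.png",cv2.resize(np.hstack([a,b]),None,fx=.75,fy=.75))
E
python3 rv.py .0128 .033
```

```text
[ 0.6409 -0.0477  0.1075] [ 0.7 -0.2 -2.2] [ 0.    0.   -0.02] 0.06452764747921742 35.025
```

View pics/s_b.png

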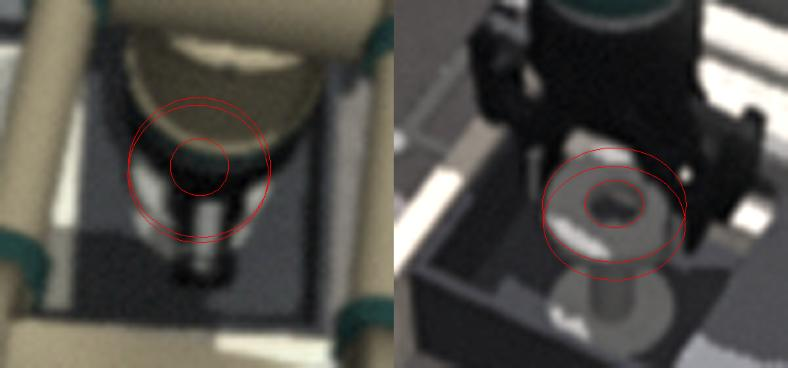

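{"fn": "jog_arm", "kwargs": {"targets": [[0.05, [-0.002, 0.0015, -0.008], 0], [0.05, [0, 0, -0.006], 0], [0.05, [0, 0, -0.006], 0], [0.05, [0, 0, -0.006], 0], [0.05, [0, 0, 0], 0]]}}

```text
clock: 35.75
position: [0.6379, -0.0449, 0.0801]
ee_rot: [0.483, -0.483, 0.517, -0.516]
contact_force: [-0.1, 0.7, -3.0]
width: 0.0642
```

```bash
python3 st.py
```

```text
[ 0.6379 -0.0449  0.0801] [-0.1  0.7 -3. ] [ 0.02 -0.   -0.04] 0.06422154796362115 35.75
```

{"fn": "jog_arm", "kwargs": {"targets": [[0.05, [0.0005, -0.0005, -0.01], 0], [0.05, [0, 0, -0.01], 0], [0.05, [0, 0, -0.01], 0], [0.05, [0, 0, -0.008], 0], [0.05, [0, 0, 0], 0]]}}

```text
clock: 36.38
position: [0.6382, -0.0454, 0.0418]
ee_rot: [0.483, -0.483, 0.517, -0.516]
contact_force: [0.0, 0.4, -3.7]
width: 0.0643
```

```bash
python3 st.py
```

```text
[ 0.6382 -0.0454  0.0418] [ 0.   0.4 -3.7] [0.04 0.03 0.  ] 0.06433578597359371 36.375
```

{"fn": "jog_arm", "kwargs": {"targets": [[0.05, [0, 0, -0.005], 0], [0.05, [0, 0, 0], 0], [0.074, [0, 0, 0], 0], [0.074, [0, 0, 0], 0], [0.074, [0, 0, 0], 0], [0.074, [0, 0, 0.02], 0], [0.074, [0, 0, 0.04], 0], [0.074, [0, 0, 0.05], 0], [0.074, [0, 0, 0.05], 0]]}}

```text
clock: 37.5
position: [0.6402, -0.0457, 0.2009]
ee_rot: [-0.484, 0.482, -0.515, 0.518]
contact_force: [0.8, 0.2, 0.8]
width: 0.0743
```

```bash
python3 st.py
```

```text
[ 0.6402 -0.0457  0.2009] [0.8 0.2 0.8] [-0.   -0.07 -0.02] 0.07432074852397604 37.5
```

{"fn": "jog_arm", "kwargs": {"targets": [[0.068, [-0.035, -0.043, 0], 0], [0.068, [-0.035, -0.043, 0], 0], [0.068, [-0.035, -0.043, 0], 0], [0.068, [-0.035, -0.043, 0], 0], [0.068, [-0.035, -0.043, 0], 0], [0.068, [0, 0, 0], 0]]}}

```text
clock: 38.25
position: [0.4629, -0.264, 0.1994]
ee_rot: [-0.482, 0.482, -0.516, 0.519]
contact_force: [0.6, 0.1, 0.2]
width: 0.0677
```

```bash
python3 st.py; cat > rings.py <<'E'
from plate import *
ref={"a":(.5683,-.4004,.033),"b":(.428,-.3045,.029),"c":(.4545,-.4155,.025),"d":(.5605,-.289,.021)}
import sys
for cam in("top","scene"):
    im,d=get_image(cam);ys,xs=np.nonzero(d>0);Q=atd(cam,np.c_[xs,ys],d[ys,xs]);c=im[ys,xs].astype(int)
    grey=(c.max(1)-c.min(1)<25)
    for n in sys.argv[1]:
        g=ref[n];R=g[2]
        m=(np.hypot(Q[:,0]-g[0],Q[:,1]-g[1])<R+.012)&(Q[:,2]>.0095)&(Q[:,2]<.022)&grey
        k=Q[m][:,:2]
        if len(k)<20: print(cam,n,"few",len(k));continue
        h=cv2.minEnclosingCircle((k*1000).astype(np.float32)); print(cam,n,m.sum(),k.mean(0).round(4),np.percentile(k,[1,99],axis=0).mean(0).round(4),np.round(h[0],1),round(h[1],1))
    crop(im,*((360,160,520,320) if cam=="top" else (130,210,360,370)),*((4,) if cam=="top" else (3,)),"r_"+cam)
show("top",(285,140,360,210),7,[],"s_top",1.5);show("scene",(290,170,365,240),7,[],"s_scene",1.4)
a=cv2.imread("pics/s_top.png");b=cv2.imread("pics/s_scene.png");cv2.imwrite("pics/s_b.png",cv2.resize(np.hstack([a,b]),None,fx=.75,fy=.75))
E
python3 rings.py bcd
```

```text
[ 0.4629 -0.264   0.1994] [0.6 0.1 0.2] [ 0.05 -0.04 -0.02] 0.06765342240567376 38.25
top b 231 [ 0.4285 -0.2999] [ 0.4283 -0.301 ] [ 427.7 -305.4] 28.7
top c few 0
top d 115 [ 0.5606 -0.2905] [ 0.5611 -0.2906] [ 560.6 -290.6] 20.8
scene b 316 [ 0.4277 -0.303 ] [ 0.4272 -0.3026] [ 427.3 -301.6] 30.3
scene c 254 [ 0.4546 -0.4145] [ 0.4546 -0.4147] [ 453.6 -415.4] 25.5
scene d 137 [ 0.5599 -0.2867] [ 0.5605 -0.2866] [ 560.9 -287.3] 21.8
```

View pics/s_b.png

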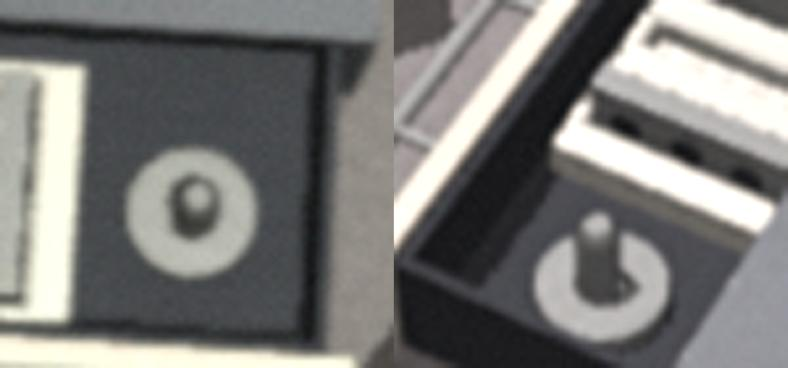

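View pics/r_scene.png

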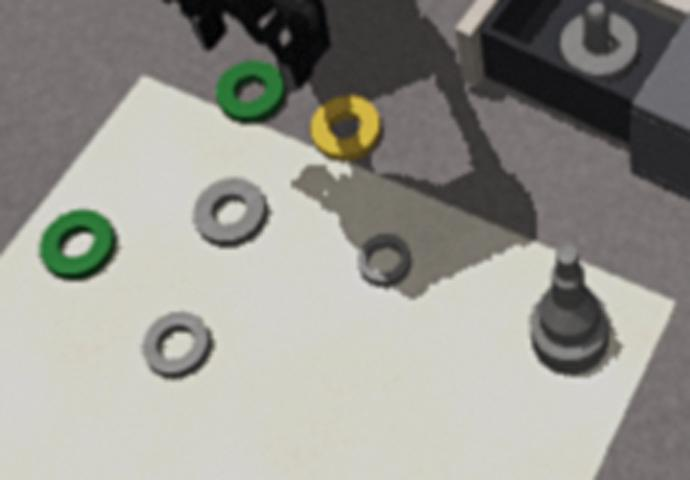

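{"fn": "jog_arm", "kwargs": {"targets": [[0.068, [-0.035, -0.04, -0.04], 0], [0.068, [0, 0, -0.05], 0], [0.068, [0, 0, -0.045], 0], [0.068, [0, 0, -0.02], 0], [0.068, [0, 0, 0], 0]]}}

```text
clock: 39.08
position: [0.4313, -0.2964, 0.0439]
ee_rot: [0.484, -0.484, 0.517, -0.515]
contact_force: [-0.2, 0.6, -0.1]
width: 0.0682
```

```bash
python3 st.py; python3 - <<'E'
from plate import *
im,d=get_image("scene");crop(im,150,220,270,320,6,"ra")
E
```

```text
[ 0.4313 -0.2964  0.0439] [-0.2  0.6 -0.1] [0.01 0.02 0.02] 0.06820309814689747 39.075
```

View pics/ra.png

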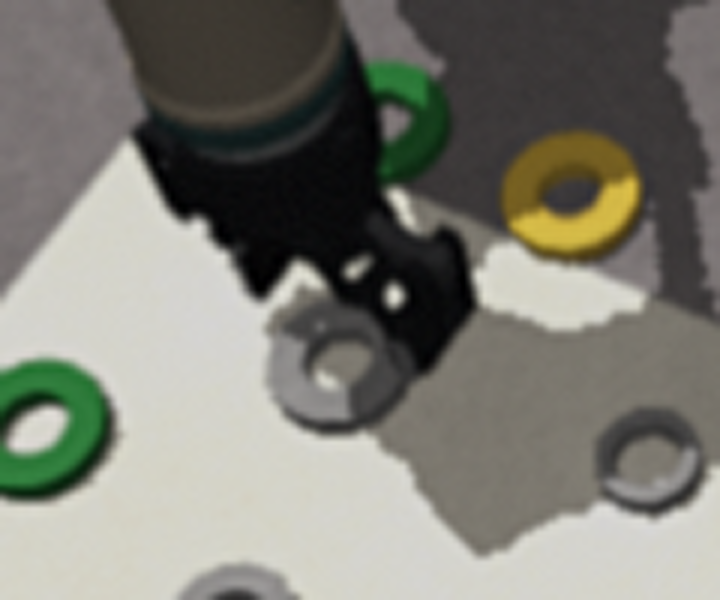

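Target b; correct by (−3.5, −7.5 mm) then descend.

{"fn": "jog_arm", "kwargs": {"targets": [[0.068, [-0.0035, -0.0075, 0], 0], [0.068, [0, 0, 0], 0], [0.068, [0, 0, -0.015], 0], [0.068, [0, 0, -0.01], 0], [0.068, [0, 0, -0.004], 0], [0.068, [0, 0, 0], 0]]}}

```text
clock: 39.88
position: [0.4272, -0.3053, 0.0157]
ee_rot: [0.483, -0.483, 0.517, -0.516]
contact_force: [-0.2, -0.6, -0.0]
width: 0.0679
```

```bash
python3 st.py
```

```text
[ 0.4272 -0.3053  0.0157] [-0.2 -0.6 -0. ] [0.05 0.   0.01] 0.0678918533401331 39.875
```

{"fn": "jog_arm", "kwargs": {"targets": [[0.068, [0, 0.0005, -0.003], 0], [0.068, [0, 0, 0], 0], [0.04, [0, 0, 0], 0], [0.04, [0, 0, 0], 0], [0.04, [0, 0, 0], 0], [0.04, [0, 0, 0], 0], [0.04, [0, 0, 0], 0]]}}

```text
clock: 40.75
position: [0.4273, -0.3051, 0.0142]
ee_rot: [-0.483, 0.483, -0.516, 0.516]
contact_force: [-1.1, 1.0, 5.6]
width: 0.0567
```

```bash
python3 st.py
```

```text
[ 0.4273 -0.3051  0.0142] [-1.1  1.   5.6] [0.12 0.25 0.07] 0.05674527957058635 40.75
```

{"fn": "jog_arm", "kwargs": {"targets": [[0.04, [0, 0, 0.03], 0], [0.04, [0, 0, 0.055], 0], [0.04, [0, 0, 0.055], 0], [0.04, [0.03, 0.037, 0.01], 0], [0.04, [0.036, 0.044, 0], 0], [0.04, [0.036, 0.044, 0], 0], [0.04, [0.036, 0.044, 0], 0], [0.04, [0.036, 0.044, 0], 0], [0.04, [0.036, 0.044, 0], 0], [0.04, [0, 0, 0], 0]]}}

```text
clock: 42.0
position: [0.6396, -0.0444, 0.1626]
ee_rot: [0.485, -0.484, 0.515, -0.515]
contact_force: [-0.7, -1.2, -2.7]
width: 0.0564
```

{"fn": "jog_arm", "kwargs": {"targets": [[0.04, [0, 0, 0], 0], [0.04, [0, 0, -0.02], 0], [0.04, [0, 0, -0.01], 0], [0.04, [0, 0, 0], 0]]}}

```text
clock: 42.5
position: [0.6362, -0.049, 0.1324]
ee_rot: [0.482, -0.483, 0.517, -0.516]
contact_force: [-0.1, 0.1, -2.3]
width: 0.0563
```

{"fn": "jog_arm", "kwargs": {"targets": [[0.04, [0.0025, 0.003, 0], 0], [0.04, [0, 0, -0.015], 0], [0.04, [0, 0, -0.008], 0], [0.04, [0, 0, 0], 0], [0.04, [0, 0, 0], 0]]}}

```text
clock: 43.12
position: [0.6401, -0.0451, 0.1103]
ee_rot: [-0.483, 0.483, -0.516, 0.517]
contact_force: [0.3, 0.4, -2.3]
width: 0.0563
```

```bash
python3 st.py;python3 rv.py .0142 .029
```

```text
[ 0.6401 -0.0451  0.1103] [ 0.3  0.4 -2.3] [ 0.05 -0.04  0.03] 0.05631511783101004 43.125
```

View pics/s_b.png

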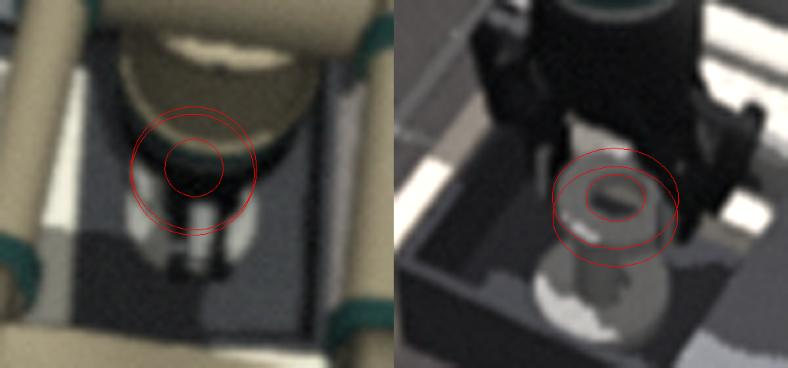

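{"fn": "jog_arm", "kwargs": {"targets": [[0.04, [-0.001, -0.0005, -0.008], 0], [0.04, [0, 0, -0.006], 0], [0.04, [0, 0, -0.006], 0], [0.04, [0, 0, -0.006], 0], [0.04, [0, 0, 0], 0]]}}

```text
clock: 43.85
position: [0.6385, -0.0457, 0.0831]
ee_rot: [0.483, -0.483, 0.517, -0.516]
contact_force: [-1.2, -1.8, -3.2]
width: 0.0564
```

```bash
python3 st.py
```

```text
[ 0.6385 -0.0457  0.0831] [-1.2 -1.8 -3.2] [-0.21  0.15  0.03] 0.05636613883462735 43.85
```

{"fn": "jog_arm", "kwargs": {"targets": [[0.04, [-0.0005, -0.001, -0.008], 0], [0.04, [0, 0, -0.01], 0], [0.04, [0, 0, -0.01], 0], [0.04, [0, 0, 0], 0]]}}

```text
clock: 44.35
position: [0.6377, -0.0462, 0.0549]
ee_rot: [0.483, -0.483, 0.517, -0.516]
contact_force: [0.2, 0.5, -2.5]
width: 0.0564
```

```bash
python3 st.py
```

```text
[ 0.6377 -0.0462  0.0549] [ 0.2  0.5 -2.5] [-0.01  0.02 -0.02] 0.05635851538260094 44.35
```

{"fn": "jog_arm", "kwargs": {"targets": [[0.04, [0, 0, -0.003], 0], [0.04, [0, 0, 0], 0], [0.066, [0, 0, 0], 0], [0.066, [0, 0, 0], 0], [0.066, [0, 0, 0], 0], [0.066, [0, 0, 0.02], 0], [0.066, [0, 0, 0.04], 0], [0.066, [0, 0, 0.05], 0], [0.066, [0, 0, 0.04], 0]]}}

```text
clock: 45.48
position: [0.6389, -0.0466, 0.2057]
ee_rot: [-0.483, 0.483, -0.516, 0.517]
contact_force: [-0.3, -0.3, -0.8]
width: 0.0659
```

{"fn": "jog_arm", "kwargs": {"targets": [[0.06, [-0.03, -0.053, 0], 0], [0.06, [-0.03, -0.054, 0], 0], [0.06, [-0.03, -0.054, 0], 0], [0.06, [-0.03, -0.054, 0], 0], [0.06, [-0.03, -0.054, 0], 0], [0.06, [-0.03, -0.054, 0], 0], [0.06, [0, -0.04, 0], 0], [0.06, [0, 0, 0], 0]]}}

```text
clock: 46.48
position: [0.4579, -0.4129, 0.2033]
ee_rot: [-0.482, 0.482, -0.517, 0.518]
contact_force: [-0.0, 0.6, -0.4]
width: 0.0597
```

```bash
python3 st.py;python3 rings.py cd
```

```text
[ 0.4579 -0.4129  0.2033] [-0.   0.6 -0.4] [ 0.03  0.04 -0.02] 0.05968277733803315 46.475
top c 207 [ 0.4542 -0.4163] [ 0.4547 -0.4172] [ 454.3 -416.8] 24.7
top d 116 [ 0.5605 -0.29  ] [ 0.5611 -0.2906] [ 560.7 -290.7] 20.7
scene c 248 [ 0.454  -0.4142] [ 0.4535 -0.4144] [ 453.6 -413.6] 25.2
scene d 138 [ 0.5606 -0.2869] [ 0.5605 -0.2872] [ 560.5 -287. ] 21.1
```

View pics/s_b.png

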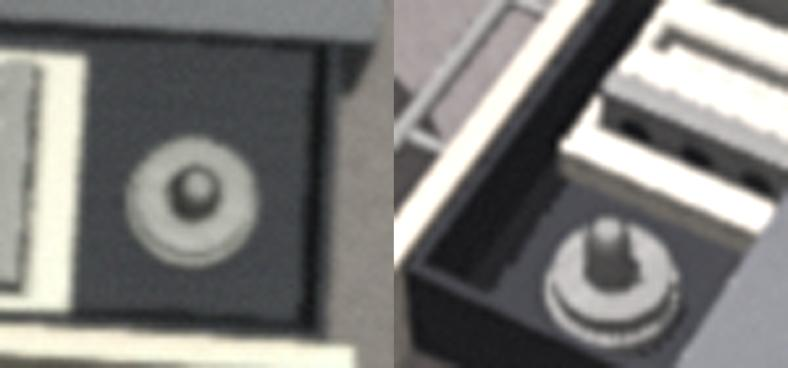

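View pics/r_scene.png

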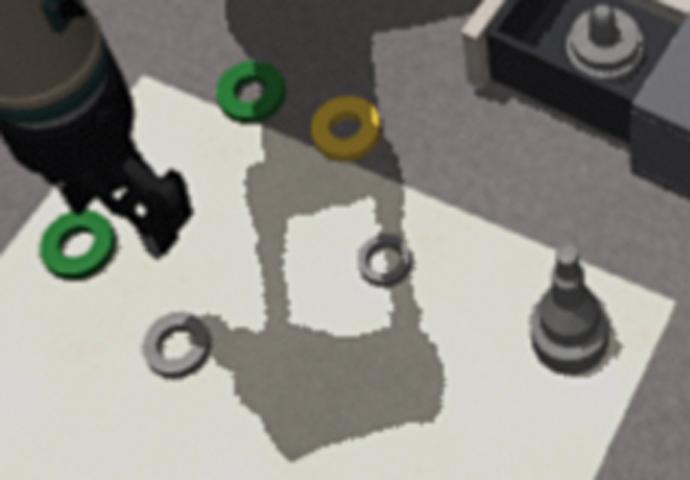

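```bash
sed -i 's/(b<-.03)&(b>-.135)/(b<.135)\&(b>-.135)/' fr.py; python3 fr.py
```

```text
top  front a [0.0502 0.0575 0.0652] 696
   disc 6 0.1364 -0.0572
scene  front a [0.0498 0.0582 0.0653] 519
   disc 19 0.1037 -0.0524
```

{"fn": "jog_arm", "kwargs": {"targets": [[0.06, [-0.003, -0.0025, -0.05], 0], [0.06, [0, 0, -0.05], 0], [0.06, [0, 0, -0.04], 0], [0.06, [0, 0, -0.01], 0], [0.06, [0, 0, 0], 0], [0.06, [0, 0, 0], 0]]}}

```text
clock: 47.52
position: [0.4567, -0.413, 0.0553]
ee_rot: [-0.483, 0.483, -0.515, 0.518]
contact_force: [-0.1, 1.8, 0.2]
width: 0.06
```

{"fn": "jog_arm", "kwargs": {"targets": [[0.06, [-0.0025, -0.0025, -0.015], 0], [0.06, [0, 0, -0.015], 0], [0.06, [0, 0, -0.008], 0], [0.06, [0, 0, -0.002], 0], [0.06, [0, 0, 0], 0]]}}

```text
clock: 48.15
position: [0.4531, -0.4146, 0.0131]
ee_rot: [0.483, -0.483, 0.517, -0.516]
contact_force: [-0.2, -0.8, 0.9]
width: 0.0597
```

```bash
python3 st.py
```

```text
[ 0.4531 -0.4146  0.0131] [-0.2 -0.8  0.9] [ 0.05 -0.03  0.02] 0.0597236100188075 48.15
```

{"fn": "jog_arm", "kwargs": {"targets": [[0.06, [0.0005, -0.001, 0.0015], 0], [0.035, [0, 0, 0], 0], [0.035, [0, 0, 0], 0], [0.035, [0, 0, 0], 0], [0.035, [0, 0, 0], 0], [0.035, [0, 0, 0], 0]]}}

```text
clock: 48.9
position: [0.4539, -0.4162, 0.0161]
ee_rot: [-0.483, 0.483, -0.516, 0.517]
contact_force: [-0.5, 0.5, 5.4]
width: 0.0483
```

```bash
python3 st.py
```

```text
[ 0.4539 -0.4162  0.0161] [-0.5  0.5  5.4] [0.06 0.21 0.03] 0.04828340063908 48.9
```

{"fn": "jog_arm", "kwargs": {"targets": [[0.035, [0, 0, 0.03], 0], [0.035, [0, 0, 0.055], 0], [0.035, [0, 0, 0.06], 0], [0.035, [0, 0, 0], 0]]}}

```text
clock: 49.4
position: [0.456, -0.4182, 0.1657]
ee_rot: [-0.483, 0.483, -0.512, 0.521]
contact_force: [0.0, -0.7, -0.8]
width: 0.0482
```

```bash
python3 st.py; cat > sh.py <<'E'
import sys
from plate import *
def circ(c,r,z): return np.c_[c[0]+r*np.cos(t),c[1]+r*np.sin(t),np.full(60,z)]
c=(float(sys.argv[1]),float(sys.argv[2]))
P=[circ(c,r,z) for r,z in((.006,.084),(.011,.076),(.033,.036),(.033,.022))]+[circ(c,.029,.05)]*(len(sys.argv)>3)
show("top",(295,150,350,205),10,P,"s_top",1.5);show("scene",(300,190,355,245),10,P,"s_scene",1.2)
a=cv2.imread("pics/s_top.png");b=cv2.imread("pics/s_scene.png");cv2.imwrite("pics/s_b.png",cv2.resize(np.hstack([a,b]),None,fx=.72,fy=.72))
E
python3 sh.py .639 -.046 1
```

```text
[ 0.456  -0.4182  0.1657] [ 0.  -0.7 -0.8] [0.03 0.   0.06] 0.04819504462835473 49.4
```

View pics/s_b.png

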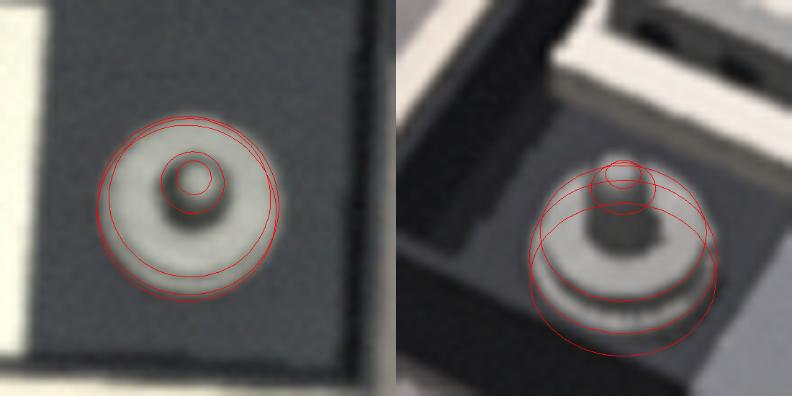

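{"fn": "jog_arm", "kwargs": {"targets": [[0.035, [0.02, 0.045, 0], 0], [0.035, [0.026, 0.053, 0], 0], [0.035, [0.026, 0.053, 0], 0], [0.035, [0.026, 0.053, 0], 0], [0.035, [0.026, 0.053, 0], 0], [0.035, [0.026, 0.053, 0], 0], [0.035, [0.026, 0.053, 0], 0], [0.035, [0.006, 0.009, 0], 0], [0.035, [0, 0, 0], 0], [0.035, [0, 0, 0], 0]]}}

```text
clock: 50.75
position: [0.6344, -0.0449, 0.1588]
ee_rot: [0.482, -0.483, 0.517, -0.516]
contact_force: [-0.5, -0.3, -1.3]
width: 0.0483
```

```bash
python3 st.py
```

```text
[ 0.6344 -0.0449  0.1588] [-0.5 -0.3 -1.3] [ 0.   -0.02  0.02] 0.04825668045380652 50.75
```

{"fn": "jog_arm", "kwargs": {"targets": [[0.035, [0.002, -0.001, -0.02], 0], [0.035, [0, 0, -0.016], 0], [0.035, [0, 0, -0.01], 0], [0.035, [0, 0, 0], 0], [0.035, [0, 0, 0], 0]]}}

```text
clock: 51.38
position: [0.6379, -0.0448, 0.1143]
ee_rot: [-0.483, 0.483, -0.516, 0.517]
contact_force: [0.8, 0.3, -0.9]
width: 0.0481
```

```bash
python3 st.py;python3 rv.py .0161 .025
```

```text
[ 0.6379 -0.0448  0.1143] [ 0.8  0.3 -0.9] [ 0.03  0.06 -0.01] 0.048063739589549695 51.375
```

View pics/s_b.png

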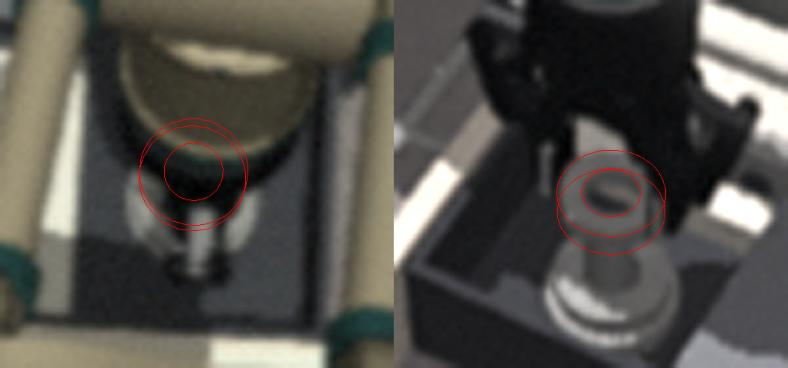

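{"fn": "jog_arm", "kwargs": {"targets": [[0.035, [-0.0005, -0.001, -0.01], 0], [0.035, [0, 0, -0.006], 0], [0.035, [0, 0, -0.006], 0], [0.035, [0, 0, -0.006], 0], [0.035, [0, 0, 0], 0]]}}

```text
clock: 52.1
position: [0.6366, -0.0455, 0.085]
ee_rot: [0.483, -0.483, 0.517, -0.516]
contact_force: [-0.1, -0.2, -2.1]
width: 0.0484
```

```bash
python3 st.py
```

```text
[ 0.6366 -0.0455  0.085 ] [-0.1 -0.2 -2.1] [ 0.03 -0.01 -0.01] 0.04836988857604787 52.1
```

Threaded (underside ≈0.069). Lower and release.

{"fn": "jog_arm", "kwargs": {"targets": [[0.035, [0, 0, -0.008], 0], [0.035, [0, 0, -0.008], 0], [0.035, [0, 0, 0], 0], [0.057, [0, 0, 0], 0], [0.057, [0, 0, 0], 0], [0.057, [0, 0, 0], 0], [0.057, [0, 0, 0.02], 0], [0.057, [0, 0, 0.04], 0], [0.057, [0, 0, 0.05], 0], [0.057, [0, 0, 0.025], 0]]}}

```text
clock: 53.35
position: [0.6383, -0.0458, 0.2084]
ee_rot: [-0.484, 0.482, -0.515, 0.518]
contact_force: [-0.1, -0.1, -0.1]
width: 0.0572
```

{"fn": "jog_arm", "kwargs": {"targets": [[0.054, [-0.015, -0.048, 0], 0], [0.054, [-0.016, -0.049, 0], 0], [0.054, [-0.016, -0.049, 0], 0], [0.054, [-0.016, -0.049, 0], 0], [0.054, [-0.014, -0.048, 0], 0], [0.054, [0, 0, 0], 0], [0.054, [0, 0, 0], 0]]}}

```text
clock: 54.22
position: [0.56, -0.2883, 0.2049]
ee_rot: [0.483, -0.482, 0.517, -0.516]
contact_force: [0.0, -0.0, 0.7]
width: 0.0542
```

```bash
python3 st.py;python3 rings.py d; python3 sh.py .6375 -.046 1
```

```text
[ 0.56   -0.2883  0.2049] [ 0.  -0.   0.7] [-0.02 -0.   -0.02] 0.054188549501710453 54.225
top d 116 [ 0.5606 -0.29  ] [ 0.5611 -0.2906] [ 560.9 -290.6] 20.7
scene d 141 [ 0.5608 -0.2873] [ 0.561  -0.2869] [ 561.3 -287.4] 21.8
```

View pics/s_b.png

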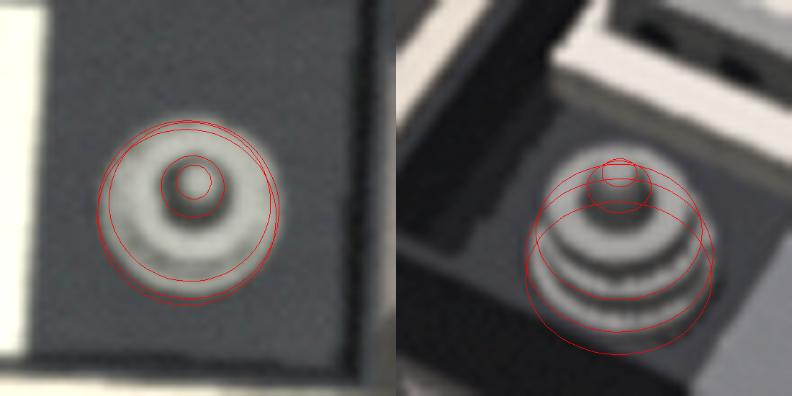

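View pics/r_scene.png

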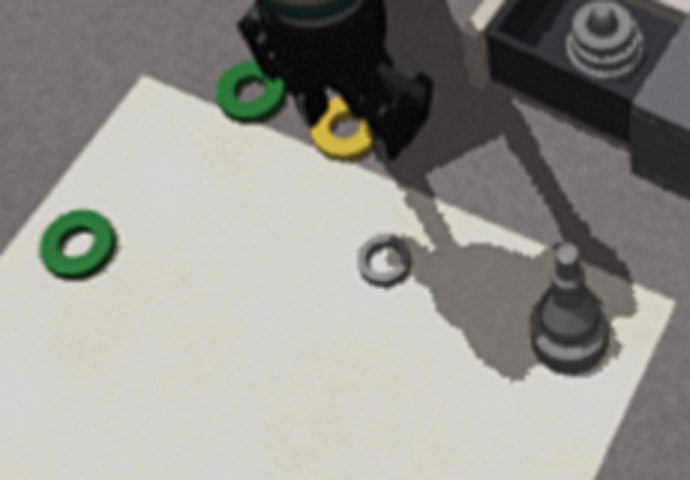

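{"fn": "jog_arm", "kwargs": {"targets": [[0.054, [0.001, -0.001, -0.05], 0], [0.054, [0, 0, -0.05], 0], [0.054, [0, 0, -0.045], 0], [0.054, [0, 0, -0.015], 0], [0.054, [0, 0, 0], 0], [0.054, [0, 0, 0], 0]]}}

```text
clock: 55.28
position: [0.5625, -0.2904, 0.0468]
ee_rot: [-0.483, 0.483, -0.515, 0.518]
contact_force: [-0.5, -0.3, 0.0]
width: 0.0541
```

```bash
python3 st.py
```

```text
[ 0.5625 -0.2904  0.0468] [-0.5 -0.3  0. ] [ 0.05 -0.02  0.03] 0.0540541208746802 55.275
```

{"fn": "jog_arm", "kwargs": {"targets": [[0.054, [-0.0015, 0.0015, -0.012], 0], [0.054, [0, 0, -0.012], 0], [0.054, [0, 0, -0.006], 0], [0.054, [0, 0, 0], 0], [0.054, [0, 0, 0], 0]]}}

```text
clock: 55.9
position: [0.5596, -0.2882, 0.0149]
ee_rot: [-0.483, 0.483, -0.516, 0.517]
contact_force: [0.9, -0.7, 0.1]
width: 0.054
```

```bash
python3 st.py
```

```text
[ 0.5596 -0.2882  0.0149] [ 0.9 -0.7  0.1] [ 0.02  0.03 -0.02] 0.054032834705780936 55.9
```

{"fn": "jog_arm", "kwargs": {"targets": [[0.054, [0.001, -0.001, 0.001], 0], [0.028, [0, 0, 0], 0], [0.028, [0, 0, 0], 0], [0.028, [0, 0, 0], 0], [0.028, [0, 0, 0], 0], [0.028, [0, 0, 0], 0]]}}

```text
clock: 56.65
position: [0.5609, -0.2895, 0.0168]
ee_rot: [-0.483, 0.483, -0.516, 0.517]
contact_force: [-0.7, -0.1, 6.0]
width: 0.0398
```

```bash
python3 st.py
```

```text
[ 0.5609 -0.2895  0.0168] [-0.7 -0.1  6. ] [-0.03  0.19  0.04] 0.03975820381582413 56.65
```

{"fn": "jog_arm", "kwargs": {"targets": [[0.028, [0, 0, 0.03], 0], [0.028, [0, 0, 0.055], 0], [0.028, [0, 0, 0.06], 0], [0.028, [0.012, 0.04, 0], 0], [0.028, [0.016, 0.051, 0], 0], [0.028, [0.016, 0.051, 0], 0], [0.028, [0.016, 0.051, 0], 0], [0.028, [0.016, 0.05, 0], 0], [0.028, [0, 0, 0], 0], [0.028, [0, 0, 0], 0]]}}

```text
clock: 57.9
position: [0.6361, -0.0462, 0.1603]
ee_rot: [0.483, -0.484, 0.516, -0.516]
contact_force: [1.0, -0.0, -1.0]
width: 0.0402
```

```bash
python3 st.py
```

```text
[ 0.6361 -0.0462  0.1603] [ 1. -0. -1.] [-0.03 -0.    0.01] 0.040248691574351465 57.9
```

{"fn": "jog_arm", "kwargs": {"targets": [[0.028, [0.001, 0, -0.02], 0], [0.028, [0, 0, -0.015], 0], [0.028, [0, 0, -0.008], 0], [0.028, [0, 0, 0], 0], [0.028, [0, 0, 0], 0]]}}

```text
clock: 58.52
position: [0.6379, -0.0464, 0.1184]
ee_rot: [-0.483, 0.483, -0.516, 0.517]
contact_force: [-1.2, -0.4, -0.6]
width: 0.04
```

```bash
python3 st.py;python3 rv.py .0168 .021
```

```text
[ 0.6379 -0.0464  0.1184] [-1.2 -0.4 -0.6] [-0.    0.04  0.05] 0.040023061552794184 58.525
```

View pics/s_b.png

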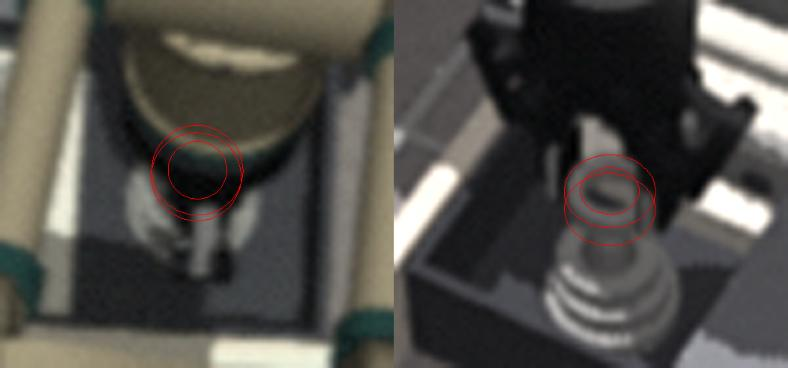

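{"fn": "jog_arm", "kwargs": {"targets": [[0.028, [-0.0003, 0.0005, -0.012], 0], [0.028, [0, 0, -0.008], 0], [0.028, [0, 0, -0.006], 0], [0.028, [0, 0, -0.006], 0], [0.028, [0, 0, 0], 0]]}}

```text
clock: 59.25
position: [0.6369, -0.0455, 0.0851]
ee_rot: [0.483, -0.483, 0.517, -0.516]
contact_force: [-0.2, -0.3, -0.6]
width: 0.04
```

```bash
python3 st.py
```

```text
[ 0.6369 -0.0455  0.0851] [-0.2 -0.3 -0.6] [-0.   -0.01  0.01] 0.04000826457201698 59.25
```

{"fn": "jog_arm", "kwargs": {"targets": [[0.028, [0, 0, -0.002], 0], [0.028, [0, 0, 0], 0], [0.05, [0, 0, 0], 0], [0.05, [0, 0, 0], 0], [0.05, [0, 0, 0], 0], [0.05, [0, 0, 0.02], 0], [0.05, [0, 0, 0.04], 0], [0.05, [0, 0, 0.04], 0], [0.0, [-0.04, 0.02, 0.01], 0], [0.0, [-0.05, 0.02, 0], 0]]}}

```text
clock: 60.5
position: [0.5478, -0.0055, 0.1951]
ee_rot: [-0.484, 0.482, -0.516, 0.518]
contact_force: [-0.7, 1.5, 0.4]
width: 0.0141
```

{"fn": "jog_arm", "kwargs": {"targets": [[0.0, [-0.05, 0.01, 0], 0], [0.0, [-0.05, 0.01, 0], 0], [0.0, [-0.03, 0.01, 0], 0], [0.0, [0, 0, 0], 0], [0.0, [0, 0, 0], 0]]}}

```text
clock: 61.12
position: [0.4185, 0.0242, 0.1944]
ee_rot: [-0.484, 0.482, -0.516, 0.517]
contact_force: [0.2, 0.4, -0.7]
width: -0.0002
```

```bash
python3 st.py; python3 sh.py .638 -.046 1; python3 fr.py; python3 pl2.py; python3 - <<'E'
from plate import *
im,d=get_image("scene");crop(im,120,120,440,370,2.5,"all")
for cam in("top","scene"):
    im,d=get_image(cam); ys,xs=np.nonzero(d>0);P=atd(cam,np.c_[xs,ys],d[ys,xs])
    r=np.hypot(P[:,0]-.638,P[:,1]+.046)
    for lo,hi in((.014,.020),(.0215,.0245),(.0255,.0285),(.0295,.0325)):
        m=(r>lo)&(r<hi);print(cam,lo,np.percentile(P[m,2],[10,50,90]).round(4))
E
```

```text
[0.4185 0.0242 0.1944] [ 0.2  0.4 -0.7] [-0.01 -0.   -0.  ] -0.00019615224130292065 61.125
top  front a [0.0504 0.0576 0.0656] 699
   disc 3 0.1435 -0.0533
scene  front a [0.0497 0.0583 0.0652] 516
   disc 14 0.1049 -0.0593
top 287 z med 0.071 a [0.071  0.1972] 0.14023856943717167 b [0.0174 0.0332]
   z front 0.0711 rear 0.0712
scene 300 z med 0.0697 a [0.0702 0.1952] 0.1341220005324197 b [0.0016 0.0458]
   z front 0.0698 rear 0.0698
top 0.014 [0.0754 0.0776 0.0798]
top 0.0215 [0.0613 0.0638 0.0668]
top 0.0255 [0.0394 0.0493 0.0527]
top 0.0295 [0.022  0.0343 0.0374]
scene 0.014 [0.0632 0.0747 0.0789]
scene 0.0215 [0.0485 0.0584 0.0658]
scene 0.0255 [0.0343 0.0431 0.0506]
scene 0.0295 [0.0221 0.0322 0.0378]
```

View pics/s_b.png

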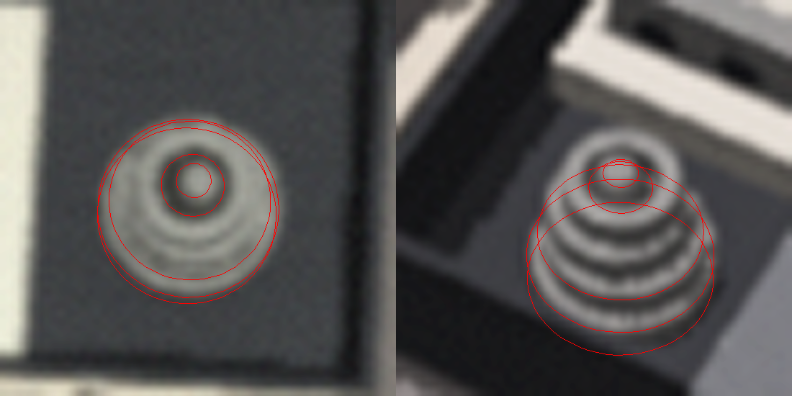

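View pics/all.png

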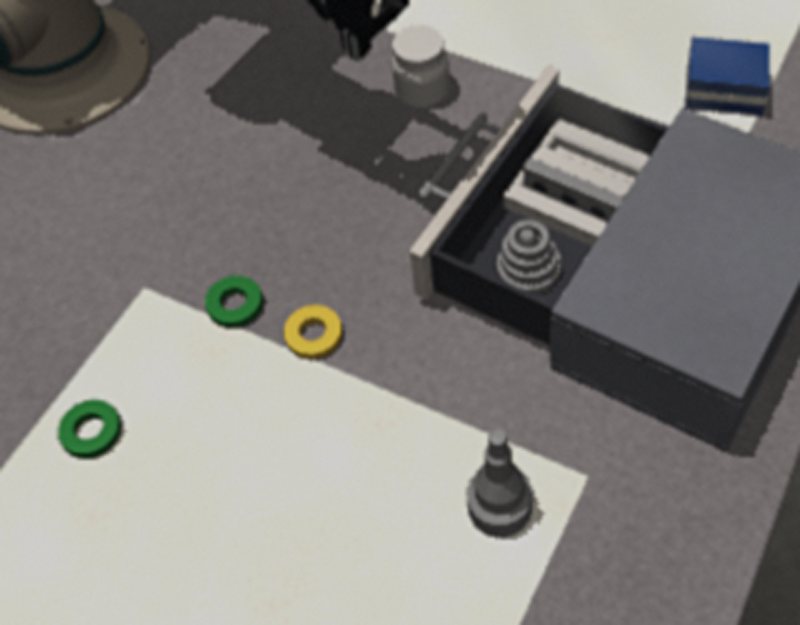

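{"fn": "jog_arm", "kwargs": {"targets": [[0.0, [0.02, 0.003, -0.04], 0], [0.0, [0.02, 0.002, -0.04], 0], [0.0, [0.01, 0, -0.03], 0], [0.0, [0, 0, -0.019], 0], [0.0, [0, 0, 0], 0], [0.0, [0, 0, 0], 0]]}}

```text
clock: 62.42
position: [0.4678, 0.0294, 0.0655]
ee_rot: [-0.483, 0.483, -0.516, 0.517]
contact_force: [-1.0, 0.5, 0.3]
width: -0.0004
```

```bash
python3 st.py; python3 - <<'E'
from plate import *
im,d=get_image("scene");crop(im,240,120,440,270,4,"ph")
E
```

```text
[0.4678 0.0294 0.0655] [-1.   0.5  0.3] [-0.04 -0.   -0.  ] -0.000396481355965392 62.425
```

View pics/ph.png

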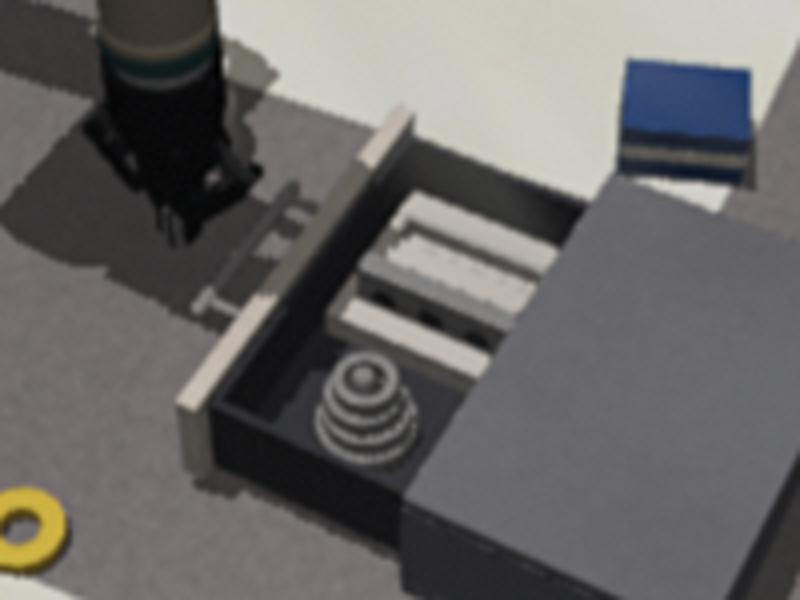

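{"fn": "jog_arm", "kwargs": {"targets": [[0.0, [0.008, -0.0005, 0], 0], [0.0, [0.008, -0.0005, 0], 0], [0.0, [0.008, -0.0006, 0], 0], [0.0, [0.008, -0.0005, 0], 0], [0.0, [0.008, -0.0006, 0], 0], [0.0, [0.01, -0.0007, 0], 0], [0.0, [0.01, -0.0007, 0], 0], [0.0, [0.01, -0.0007, 0], 0], [0.0, [0.01, -0.0007, 0], 0], [0.0, [0.01, -0.0007, 0], 0]]}}

```text
clock: 63.72
position: [0.5577, 0.0232, 0.0646]
ee_rot: [0.483, -0.483, 0.517, -0.516]
contact_force: [-1.5, 0.1, -0.3]
width: 0.0004
```

```bash
python3 st.py; python3 - <<'E'
from plate import *
im,d=get_image("scene");crop(im,240,120,440,270,4,"ph")
E
```

```text
[0.5577 0.0232 0.0646] [-1.5  0.1 -0.3] [ 0.12  0.36 -0.02] 0.00041187904403257325 63.725
```

View pics/ph.png

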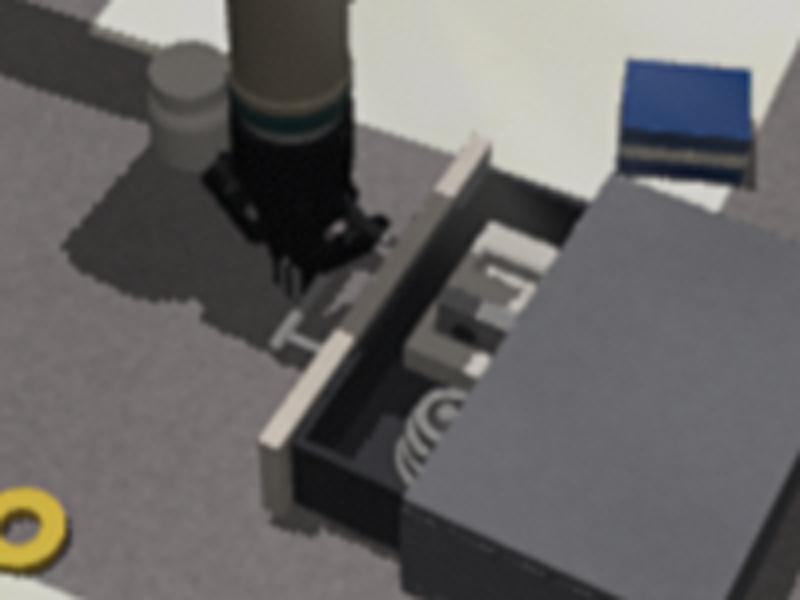

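{"fn": "jog_arm", "kwargs": {"targets": [[0.0, [0.01, -0.0007, 0], 0], [0.0, [0.01, -0.0007, 0], 0], [0.0, [0.01, -0.0007, 0], 0], [0.0, [0.01, -0.0007, 0], 0], [0.0, [0.008, -0.0005, 0], 0], [0.0, [0.006, -0.0004, 0], 0], [0.0, [0, 0, 0], 0]]}}

```text
clock: 64.65
position: [0.6127, 0.0194, 0.065]
ee_rot: [-0.484, 0.482, -0.516, 0.517]
contact_force: [0.8, -0.1, 0.8]
width: -0.0002
```

```bash
python3 st.py; sed 's/(a<.08)/(a<.2)/' fr.py > fr2.py; python3 fr2.py | grep front; python3 - <<'E'
from plate import *
im,d=get_image("scene");crop(im,240,120,440,270,4,"ph")
E
```

```text
[0.6127 0.0194 0.065 ] [ 0.8 -0.1  0.8] [-0.04 -0.03  0.01] -0.0001725283981630872 64.65
top  front a [0.1643 0.1711 0.1794] 178
scene  front a [0.1022 0.1715 0.1796] 575fr2.py:8: RuntimeWarning: Mean of empty slice.
  m=(a>.09)&(a<.16)&(b<-.03)&(b>-.09)&(abs(z-.022)<.006)&(im[ys,xs].mean(1)>60);print("   disc",m.sum(),a[m].mean().round(4),b[m].mean().round(4))
  ret = ret.dtype.type(ret / rcount)
```

View pics/ph.png

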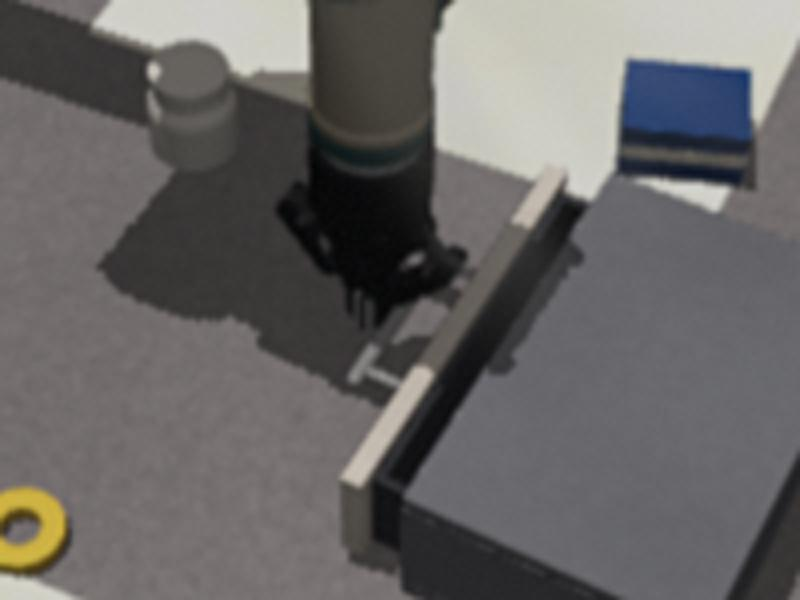

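{"fn": "jog_arm", "kwargs": {"targets": [[0.0, [0.006, -0.0004, 0], 0], [0.0, [0.006, -0.0004, 0], 0], [0.0, [0.004, -0.0003, 0], 0], [0.0, [0.004, -0.0003, 0], 0], [0.0, [0.003, -0.0002, 0], 0], [0.0, [0.003, -0.0002, 0], 0], [0.0, [0, 0, 0], 0]]}}

```text
clock: 65.68
position: [0.6328, 0.0181, 0.0648]
ee_rot: [0.481, -0.485, 0.519, -0.514]
contact_force: [-10.8, 0.3, 7.4]
width: -0.0001
```

```bash
python3 st.py; sed 's/(a<.08)/(a<.25)/;s/a>.02/a>.14/' fr.py > fr2.py; python3 fr2.py 2>/dev/null| grep front
```

```text
[0.6328 0.0181 0.0648] [-10.8   0.3   7.4] [ 0.12  1.64 -0.03] -0.00011563708821486329 65.675
top  front a [0.1831 0.1903 0.2072] 203
scene  front a [0.1826 0.1909 0.1979] 562
```

{"fn": "jog_arm", "kwargs": {"targets": [[0.0, [0.003, -0.0002, 0], 0], [0.0, [0.003, -0.0002, 0], 0], [0.0, [0.003, -0.0002, 0], 0], [0.0, [0, 0, 0], 0]]}}

```text
clock: 66.28
position: [0.6414, 0.0175, 0.0648]
ee_rot: [0.481, -0.486, 0.519, -0.514]
contact_force: [-11.1, 1.5, 8.6]
width: -0.0001
```

```bash
python3 st.py; python3 fr2.py 2>/dev/null| grep front
```

```text
[0.6414 0.0175 0.0648] [-11.1   1.5   8.6] [0.07 1.64 0.01] -0.00014871422622492398 66.275
top  front a [0.1918 0.1991 0.2075] 200
scene  front a [0.1537 0.1969 0.2024] 402
```

{"fn": "jog_arm", "kwargs": {"targets": [[0.0, [0.002, -0.0001, 0], 0], [0.0, [0.002, -0.0001, 0], 0], [0.0, [0, 0, 0], 0]]}}

```text
clock: 66.75
position: [0.6416, 0.0175, 0.0648]
ee_rot: [0.479, -0.488, 0.521, -0.512]
contact_force: [-18.8, 1.3, 14.7]
width: -0.0
```

```bash
python3 st.py
```

```text
[0.6416 0.0175 0.0648] [-18.8   1.3  14.7] [ 0.08  2.77 -0.  ] -1.3465069994497537e-05 66.75
```

Hard stop: position no longer advances while the force rises. Back off and check.

{"fn": "jog_arm", "kwargs": {"targets": [[0.0, [-0.01, 0.0007, 0], 0], [0.0, [-0.02, 0.0014, 0], 0], [0.0, [-0.03, 0.002, 0.02], 0], [0.0, [-0.04, 0.002, 0.05], 0], [0.0, [-0.04, 0, 0.05], 0], [0.0, [-0.04, 0, 0.03], 0], [0.0, [0, 0, 0], 0], [0.0, [0, 0, 0], 0]]}}

```text
clock: 67.75
position: [0.4734, 0.0228, 0.2126]
ee_rot: [-0.484, 0.482, -0.516, 0.517]
contact_force: [0.4, -0.2, -0.2]
width: -0.0002
```

```bash
python3 st.py; python3 fr2.py 2>/dev/null| grep front; python3 - <<'E'
from plate import *
im,d=get_image("scene");snap("scene","fin_s");snap("top","fin_t")
crop(im,240,100,460,280,3.5,"ph")
for cam in("top","scene"):
  im,d=get_image(cam)
  for n in("grease_jar","carton","spindle","ring_a"):
    for r in silhouettes(n,cam)[:4 if n=="ring_a" else 1]:
        ys,xs=np.nonzero(r["mask"]&(d>0));P=atd(cam,np.c_[xs,ys],d[ys,xs]);print(cam,n,round(r["score"],2),P.mean(0).round(3),im[r["mask"]].mean(0).round())
E
```

```text
[0.4734 0.0228 0.2126] [ 0.4 -0.2 -0.2] [-0.02 -0.01 -0.02] -0.00024323612711258733 67.75
top  front a [0.1918 0.1988 0.2074] 684
scene  front a [0.1914 0.197  0.2025] 388
top grease_jar 0.77 [0.407 0.13  0.068] [109. 110. 102.]
top carton 0.71 [0.728 0.289 0.044] [25. 46. 75.]
top spindle 0.71 [ 0.711 -0.277  0.061] [61. 62. 58.]
top ring_a 0.75 [ 0.379 -0.2    0.013] [38. 94. 46.]
top ring_a 0.61 [0.727 0.289 0.044] [25. 46. 75.]
top ring_a 0.57 [ 0.472 -0.197  0.012] [137. 130.  42.]
top ring_a 0.55 [ 0.336 -0.378  0.014] [37. 90. 44.]
scene grease_jar 0.75 [0.425 0.135 0.048] [96. 93. 89.]
scene carton 0.76 [0.737 0.284 0.04 ] [52. 65. 91.]
scene spindle 0.58 [ 0.724 -0.292  0.057] [79. 78. 77.]
scene ring_a 0.6 [ 0.472 -0.198  0.012] [168. 145.  57.]
scene ring_a 0.59 [ 0.336 -0.379  0.012] [ 47. 102.  54.]
```

View pics/ph.png

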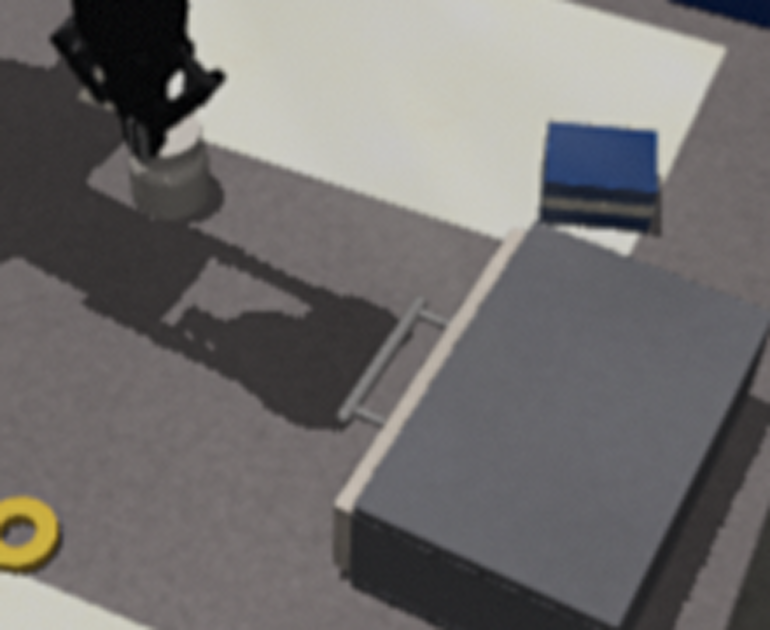

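View pics/fin_t.png

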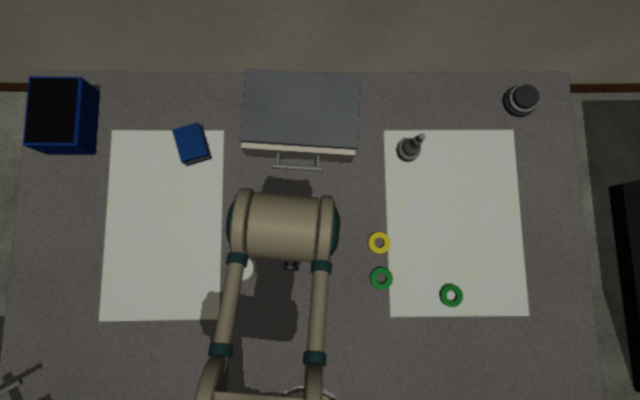

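The drawer front is flush with the cabinet, nothing belonging to the kit is left on the bench, and the bystanders have not moved (the arm partly hides the jar). I'm handing the job in.

```bash
python3 -c "
from rig import *
print(sign_off())"
```

```text
the job is handed in; nothing more can be done
None
```

I put the whole kit away and handed the job in at about 68 s; sign-off gave no verdict. I pulled the drawer out to about 0.15 m, put the one plate present in the right-hand slot, stacked all four rings on the shaft widest at the bottom, and pushed the drawer home.

**Plate:** it took several tries. On the first it caught the slot edge, tilted in the grip and pushed the drawer in about 9 mm, so I set it back on the bench, gripped it again and re-aimed. Before closing, its top was level at z 0.071, which is fully down.

**Rings:** before closing, the top camera showed ring tops at about z 0.034, 0.049, 0.064 and 0.078, matching a full stack. The scene camera read up to 7 mm lower because it sees the stack at an angle.

**Drawer:** it passed the detent at about 11 N, then stopped hard as the force rose to 19 N. Its front stayed flush with the cabinet after I backed off. I did not see the contents again after closing.

**Bystanders:** the spindle and carton read within 2 mm of their start positions. The arm partly hid the jar in the last pictures, so its reading was rough, but I saw no movement. The two cameras disagreed by about 2–4 mm sideways throughout.

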